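# Index the decorating turntable and swing in the gauge needle

## Robot

A 6-joint arm with a two-finger parallel gripper is mounted at the origin on the work surface. World frame = base frame: x ahead of the robot, y to its left, z up, the work surface at z = 0. Lengths are in m, angles in rad, forces in N, time in s.
With the tool pointing down it reaches from about 0.4 to 0.925 m from the base axis. Payload 12.5 kg.
Tool frame: the origin (TCP) lies midway between the tips of the shut fingers; the grasp point (between the pads) lies 19 mm behind it; z points along the fingers, y is the line along which they close (so a half turn about z gives the same grasp; the last joint's range is limited). The gripper opens to 95 mm and grips with 3 to 60 N. Pads are 20 mm wide; open, the fingers measure 119 mm over their backs; the gripper's body (75 mm by 180 mm) begins 59 mm behind the grasp point.
Start: joints at [1.182, 0.491, 1.559, -0, 1.092, -0.106], TCP at [0.174, 0.6, 0.176] pointing down, gripper open.
Joint ranges: [-3.1, 3.1], [-0.84, 2.19], [0.05, 2.79], [-1.13, 4.28], [0.06, 2.93], [-2.69, 2.69]. Speed limits (rad/s): [2.22, 2.22, 2.79, 3.14, 3.14, 3.14].

## Interface

Orientations are given as a rotation vector (axis times angle).
In Python, from rig import telemetry, camera, ticket, models gives the robot as it stands.
- The arm moves only by the tool servo_tool, never from a script. Its argument "rows" is a list of rows, each an object with "delta_pos": the shift along the tool's x, y, z in mm, a list of three; "turn": the turn about the tool's z in degrees. In form: [{"delta_pos": [x, y, z], "turn": turn}, ...]. A call has 1 to 12 rows; each row is the pose to reach, as a shift and turn from the pose commanded when the call began, along the tool's axes at that moment; what a row does not reach only later rows make up. A row lasts 1/10 s, in which the tool goes at most 50 mm and 8.59 degrees, less where a joint would pass 70% of its speed; a pose out of reach is approached as far as the arm can. A call with a gripper value outside its range is refused whole. "fingers" is the finger opening in mm, from 0 to 95.1, set as the call begins (left out, the last holds). The fingers move at their own pace and stop on an object; the grip force is fixed at half the most. Time passes only in rows, so rows that repeat a pose let the fingers close. It gives the time, the measured TCP pose, the force, the opening and the grip force at its end, in the units of the state.
- telemetry.observe(): the state, without advancing time (a new reading comes with each control period).
- camera(name): name is "scene" or "top" or "wrist"; returns a dict with "frame" (400x640x3 uint8, blue, green, red), "fovy" (degrees; the focal length in pixels is half the picture's height over the tangent of half this angle, whatever the lens; pixels are square), "cx", "cy" (the principal point, pixels), "xyz" and "attitude" of the camera in the world. Camera axes: x right, y up, looking along -z (the intrinsics and any distortion apply to the point x, -y, -z); pixel columns grow to the right and rows downward; lengths in m; the calibration is good to about 2 mm. A picture is of the moment at which its call begins. There is no depth.
- ticket.close_job(): hands the job in; it is judged then, once.
Trained networks look in a picture, given as the dict that the camera call returned (one of the last four; its "shot" number tells which), for a name from the list of things; names that differ only in an ending like _2 or _b are one class to them, and where a whole thing is asked for, a point or a joint stands for the part that bears it (a point fixed in the world has none). Each returns a list of dicts, best first, with "score" (0 to 1); they miss things now and then, are a little off and sometimes report something else, mostly with a low value. They report only what shows in the picture. A call takes as long as a camera call. They do not tell look-alikes from the thing itself.
- models.find_in(picture, thing): "position" ([column, row] as shares, 0 to 1, of the picture: columns of its width, rows of its height, amid what is visible of it).
The state is a dict: "time_s": time; "qpos": joint angles; "qvel": joint speeds; "effort": joint torques, N m; "tool_pos": TCP position; "tool_rot": TCP orientation; "contact_force": force on the tool from outside, world axes, zero at the start; "moment": the same for the moment, N m; "finger_gap": opening from 0.0 (shut) to 1.0 (fully open); "grip_force": force on a finger pad.
Only numpy, scipy, OpenCV 4.12 (cv2) and the standard library are available. Lean on these libraries where they do the work, as an engineer would, in place of code of your own. Each camera call takes 0.05 s, during which the arm holds its last target. There are 200 camera calls.

## Task

Set the painted bowl up for its next band: push on a spoke of the turntable with one finger until its long pointed arm points straight at the index post, and then push the arm of the throwing gauge round until its needle hangs over the middle of the bowl. The paint is wet, so never touch the bowl, nor lift or shift it on the turntable, and leave the pots and tools standing around where they are.

Things in the scene. Friction and masses are not known exactly. Their poses are not given: they have to be found in the camera images.
- wheel_centre (a point): on the upright axis of the turntable (decorating wheel), at the top face of its aluminium head, 70 mm above the table. The head is a disc of radius 68 mm, 18 mm thick, with four level spokes at right angles to each other, each 14 mm wide, 12 mm thick, 58 to 70 mm above the table: three short ones with rounded ends reach 140 mm from the axis, the long pointed one 180 mm.
- spoke_tip (a point): the point of the long pointed spoke, 180 mm from the wheel's axis, 64 mm above the table (half-way up the spoke); turns with the wheel. The last 20 mm of this spoke is a cone.
- wheel (a joint): angle of the wheel, rad, growing anticlockwise seen from above; it turns both ways with no stops within several turns, and stays where it is left (friction 0.14 N m, about 1.2 N at 118 mm from the axis). Its fixed foot has a radius of 85 mm at the table and 34 mm or less above 24 mm height.
- index_mark (a point): where the point of the long spoke must come: 180 mm from the wheel's axis, 64 mm above the table, 6 mm short of the nose of the index post. The post is a fixed upright steel pin, 16 mm thick, 88 mm high, 208 mm from the axis, with a small cone nose that points to the axis; a flat bar 8 mm thick joins it to the turntable's foot. All spokes pass it freely.
- gauge_hinge (a point): on the upright hinge axis of the throwing gauge, at mid-height of its swinging arm, 158 mm above the table; 235 mm from the wheel's axis. Below it a fixed steel post of 16 mm diameter on a round foot; a round hub of radius 13 mm, up to 174 mm high, sits at the hinge.
- gauge_push (a point): a point on the centre line of the gauge's swinging wooden arm, 125 mm from its hinge. The arm is a straight level bar 12 mm wide and 12 mm thick, from 152 to 164 mm above the table, reaching 240 mm from the hinge.
- needle_tip (a point): lower tip of the steel needle that hangs from the gauge's arm, 235 mm from the hinge, 125 mm above the table (13 mm above the rim of the bowl when over it). A brass collar of radius 9.5 mm, 150 to 168 mm above the table, carries it.
- gauge (a joint): angle of the gauge's arm, rad: 0 when the needle is over the wheel's axis, and growing clockwise seen from above, as the arm swings out to the robot's side of the turntable. It starts out at 0.6 to 1.0; stops at -0.7 and 1.5, none at 0. It stays where it is left (friction 0.10 N m, about 0.8 N at 125 mm from the hinge).
- bowl: freshly painted terracotta bowl, loose, standing on the middle of the turntable's head: rim radius 50 mm, 42 mm high, so that its rim is 112 mm above the table. Origin at the centre of its underside. Not to be touched.
- cup: bystander: terracotta cup, radius 36 mm, 85 mm high, origin at the centre of its underside
- jar: bystander: white jar with a grey lid, radius 34 mm, 85 mm high, origin at the centre of its underside
- bottle: bystander: white bottle, radius 28 mm, 120 mm high, origin at the centre of its underside
- testbowl: bystander: small white bowl, radius 36 mm, 35 mm high, origin at the centre of its underside
- brush: bystander: brush lying flat, 190 mm long along its x axis, origin about its middle, at the table
- rib: bystander: flat wooden potter's rib, 93 x 45 x 7 mm, lying flat, origin at its underside
Mind the look-alikes: they are no part of the job. What is shaped like the part that bears index_mark but pink or purple is not meant.

How it is judged:
By the outcome, as a careful person would: the job done as asked, in the order asked, and still so for the second after the job is handed in, with the robot touching nothing.
It also fails if it takes over 67 s, if anything falls off the work surface, if the arm or the gripper's body presses on something with over 40 N, if the wrist force passes 120 N, or if a joint passes its speed limit or range.

## Working session

There is one attempt and no reset: what is moved stays moved. The work goes in short steps, Python scripts to look and compute and a tool call to move; the robot and the scene stay as the last step left them, time stands still between calls to the robot, and variables do not carry over. Pictures are saved under pics/ and viewed, at most 10 in all, crops included, and the job is handed in when it is done.

Besides the shell and the picture viewer there is one more tool, called after "Call:" as name([rows], argument=value, ...), one row to a line, values as JSON. servo_tool: Moves the arm, as the interface text tells. Its arguments: {"type":"object","properties":{"rows":{"type":"array","items":{"type":"object","properties":{"delta_pos":{"type":"array","items":{"type":"number"}},"turn":{"type":"number"}}}},"fingers":{"type":"number"}},"required":["rows"]}

```bash
mkdir -p pics
cat > h.py <<'E'
import numpy as np, cv2, pickle
from scipy.spatial.transform import Rotation as R
def rot(a):
    a=np.array(a,float)
    if a.shape==(3,3): return a
    if a.size==3: return R.from_rotvec(a).as_matrix()
    return R.from_quat(a).as_matrix()
def K(p): return p['frame'].shape[0]/2/np.tan(np.radians(p['fovy'])/2)
def ray(p,uv):
    f=K(p); d=np.array([(uv[0]-p['cx'])/f,-(uv[1]-p['cy'])/f,-1]); return np.array(p['xyz']),rot(p['attitude'])@d
def atz(p,uv,z):
    o,d=ray(p,uv); return o+d*(z-o[2])/d[2]
def proj(p,X):
    c=rot(p['attitude']).T@(np.array(X)-np.array(p['xyz'])); f=K(p)
    return np.array([p['cx']+f*c[0]/-c[2],p['cy']-f*c[1]/-c[2]])
E
python3 - <<'E'
from h import *
from rig import telemetry,camera,models
o=telemetry.observe(); print(o['time_s'],o['tool_pos'],o['tool_rot'],o['contact_force'])
for n in ['top','scene']:
    p=camera(n); cv2.imwrite(f'pics/{n}0.png',p['frame']); pickle.dump(p,open(n+'.pkl','wb'))
    print(n,{k:v for k,v in p.items() if k!='frame'})
    for t in ['wheel_centre','spoke_tip','index_mark','gauge_hinge','gauge_push','needle_tip','bowl','cup','jar','bottle','testbowl','brush','rib']:
        print(t,[(np.round(np.array(r['position'])*[640,400],1).tolist(),round(r['score'],2)) for r in models.find_in(p,t)[:3]])
E
```

```text
0.0 [0.17427434 0.59990767 0.17564378] [-4.42778370e-01 -3.10993033e+00  1.73815872e-03] [-0.50654579  0.35454067 -0.81574529]
top {'fovy': 50.00825618361463, 'cx': 319.5377329687967, 'cy': 200.05537037623122, 'xyz': array([0.1660959 , 0.09066265, 1.41181563]), 'attitude': array([ 0.16543748, -0.15403838, -1.51463376]), 'shot': 1}
wheel_centre [([348.4, 179.7], 0.89)]
spoke_tip [([342.4, 178.3], 0.81)]
index_mark [([369.3, 134.9], 0.78), ([224.0, 209.1], 0.75), ([267.0, 259.8], 0.57)]
gauge_hinge [([297.2, 151.0], 0.75)]
gauge_push [([296.8, 155.0], 0.58)]
needle_tip [([299.6, 159.9], 0.67)]
bowl [([347.6, 161.5], 0.87), ([369.5, 132.0], 0.55)]
cup [([307.3, 111.8], 0.67), ([345.7, 158.9], 0.19)]
jar [([426.5, 194.3], 0.67), ([306.2, 112.0], 0.37)]
bottle [([430.3, 142.5], 0.79), ([346.4, 180.2], 0.16)]
testbowl [([255.5, 166.6], 0.73)]
brush [([428.1, 238.8], 0.98)]
rib [([274.2, 211.1], 0.75), ([303.5, 110.6], 0.62)]
scene {'fovy': 57.50012542454914, 'cx': 323.773637775503, 'cy': 201.77035557081874, 'xyz': array([0.85365228, 0.37254682, 0.93559746]), 'attitude': array([0.32279949, 0.58913509, 2.0288375 ]), 'shot': 2}
wheel_centre [([277.7, 251.1], 0.96)]
spoke_tip [([273.7, 249.8], 0.71)]
index_mark [([219.0, 275.0], 0.97), ([392.0, 203.0], 0.91), ([426.5, 275.8], 0.56)]
gauge_hinge [([316.4, 261.4], 0.74)]
gauge_push [([315.9, 261.5], 0.87)]
needle_tip [([318.0, 255.4], 0.76)]
bowl [([264.5, 228.7], 0.77)]
cup [([318.4, 261.5], 0.69), ([277.0, 330.2], 0.57)]
jar [([213.5, 182.3], 0.65)]
bottle [([167.8, 228.3], 0.84)]
testbowl [([372.6, 296.5], 0.91)]
brush [([240.2, 157.4], 0.93)]
rib [([373.5, 244.1], 0.72)]
```

Run:
```python
import cv2
a=cv2.imread('pics/top0.png')[90:300,180:460]; cv2.imwrite('pics/t1.png',cv2.resize(a,(800,600),interpolation=cv2.INTER_CUBIC))
a=cv2.imread('pics/scene0.png')[130:370,140:460]; cv2.imwrite('pics/s1.png',cv2.resize(a,(800,600),interpolation=cv2.INTER_CUBIC))
```

```text
(no output)
```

View pics/t1.png

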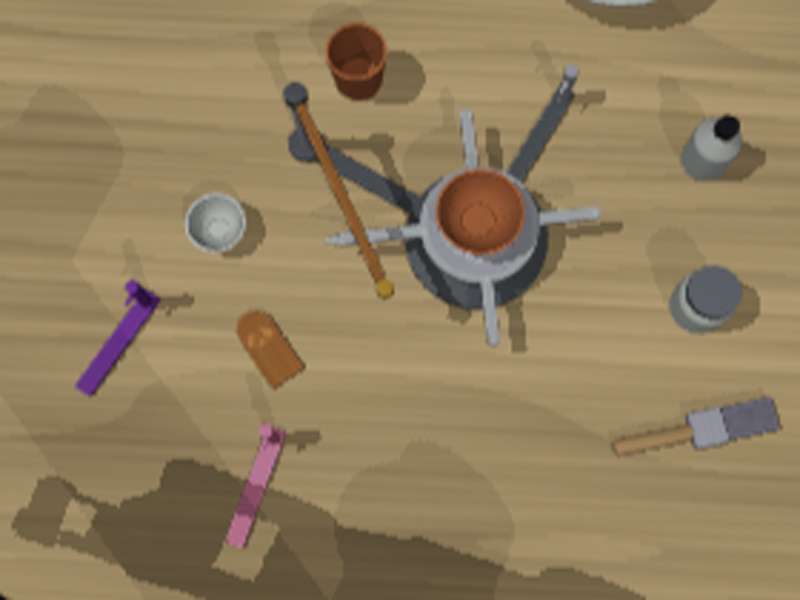

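View pics/s1.png

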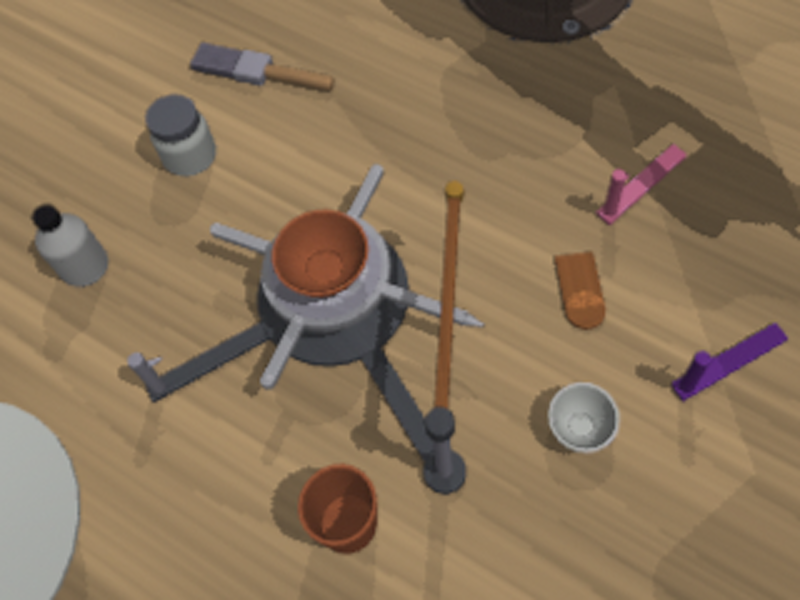

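Index-post candidates in full top-picture pixels: steel post (380,115), purple (229,192) and pink (275,241). I choose the steel one, which is joined to the foot by a dark bar. The long pointed spoke's tip is at about (295,174), the gauge hinge at (283,123) and the collar at (315,191). Next I fit the geometry using both cameras.

```bash
cat > fit.py <<'E'
from h import *
from scipy.optimize import least_squares
T=pickle.load(open('top.pkl','rb'));S=pickle.load(open('scene.pkl','rb'))
def tp(x,y): return np.array([180+x*.35,90+y*.35])
def sp(x,y): return np.array([140+x*.4,130+y*.4])
# params cx,cy, spoke angle a (long), index angle b, hinge dir c, gauge g
def pt(q,k):
    c=q[:2]; e=lambda t:np.array([np.cos(t),np.sin(t)])
    if k=='tip': return [*(c+.18*e(q[2])),.064]
    if k[0]=='s': return [*(c+.14*e(q[2]+np.pi/2*int(k[1]))),.067]
    if k=='post': return [*(c+.208*e(q[3])),.088]
    h=c+.235*e(q[4])
    if k=='hinge': return [*h,.174]
    if k=='collar': return [*(h+.235*e(q[4]+np.pi-q[5])),.168]
obs=[(T,'tip',tp(328,240)),(T,'post',tp(570,72)),(T,'hinge',tp(295,92)),(T,'collar',tp(385,288)),
(S,'tip',sp(482,323)),(S,'post',sp(137,358)),(S,'hinge',sp(440,420)),(S,'collar',sp(454,188))]
ts=[(598,213),(467,113),(493,343)]; ss=[(213,230),(267,383),(378,168)]
# seen from above ccw order set by rough world coords
c0=atz(T,tp(480,228),.07)[:2]
ang=lambda X:np.arctan2(*(X[:2]-c0)[::-1])
a0=ang(atz(T,tp(328,240),.064))
for l,P,f in((ts,T,tp),(ss,S,sp)):
    for u in l:
        k=round(((ang(atz(P,f(*u),.067))-a0)%(2*np.pi))/(np.pi/2)); obs.append((P,'s%d'%k,f(*u)))
q0=[*c0,a0,ang(atz(T,tp(570,72),.088)),ang(atz(T,tp(295,92),.174)),.8]
r=least_squares(lambda q:np.concatenate([proj(P,pt(q,k))-uv for P,k,uv in obs]),q0,loss='soft_l1')
q=r.x
if __name__=='__main__':
    print('q',q.round(4)); 
    for P,k,uv in obs: print(k,(proj(P,pt(q,k))-uv).round(1),np.round(pt(q,k),3))
    for n,z,u in [('cup',.085,(307,107)),('cupbase',0,(306,122)),('jar',.085,(428,194)),('bottle',.12,(434,135)),('testbowl',.035,(255.5,166)),('rib',.007,(274,211)),('brush',0.01,(428,239)),('purple',.088,(229,192)),('pink',.088,(275,241))]: print(n,atz(T,u,z).round(3))
    np.save('q.npy',q)
E
python3 fit.py
```

```text
q [ 0.5536  0.0226  1.7253 -0.4877  1.0911  0.6139]
tip [-2.5  0.6] [0.526 0.2   0.064]
post [-0.  -0.6] [ 0.737 -0.075  0.088]
hinge [-0.4 -0.4] [0.662 0.231 0.174]
collar [-0.3 -0.6] [0.453 0.123 0.168]
tip [1.2 0.2] [0.526 0.2   0.064]
post [-0.7  0. ] [ 0.737 -0.075  0.088]
hinge [-0.2 -0.5] [0.662 0.231 0.174]
collar [-0.1 -0.7] [0.453 0.123 0.168]
s2 [ 0.7 -0.1] [ 0.575 -0.116  0.067]
s3 [-1.  -1.3] [0.692 0.044 0.067]
s1 [-0.1  0.8] [0.415 0.001 0.067]
s2 [-0.9 -2.1] [ 0.575 -0.116  0.067]
s3 [-0.9  0.7] [0.692 0.044 0.067]
s1 [ 0.7 -2.2] [0.415 0.001 0.067]
cup [0.753 0.165 0.085]
cupbase [0.735 0.17  0.   ]
jar [ 0.478 -0.235  0.085]
bottle [ 0.663 -0.245  0.12 ]
testbowl [0.557 0.327 0.035]
rib [0.413 0.258 0.007]
brush [ 0.345 -0.253  0.01 ]
purple [0.452 0.395 0.088]
pink [0.305 0.238 0.088]
```

```bash
cat > plan.py <<'E'
from h import *
from rig import telemetry
def state():
    o=telemetry.observe(); return np.array(o['tool_pos']),R.from_rotvec(o['tool_rot']).as_matrix(),o
def rows(targets):
    """targets: (xyz, yaw of tool y axis). Half turn allowed (nearest)."""
    p,M,o=state(); yaw=np.arctan2(M[1,1],M[0,1]); out=[]
    print('tcp',p.round(4),'yawY',np.degrees(yaw).round(1),'q6',round(o['qpos'][5],2),'t',o['time_s'])
    for x,t in targets:
        d=M.T@(np.array(x)-p)*1000
        dy=(t-yaw+np.pi/2)%np.pi-np.pi/2
        out.append((d.round(1).tolist(),round(-np.degrees(dy),1)))   # tool z down
    for r in out: print(r)
def e(t): return np.array([np.cos(t),np.sin(t)])
q=np.load('q.npy'); C=q[:2]
def push(t,d=.019,r=.118): return C+r*e(t)+d*e(t+np.pi/2)
E
python3 - <<'E'
from plan import *
t=q[2]-np.pi/2*1
print(np.degrees(t),telemetry.observe()['qpos'])
P=push(t,.034); y=t+np.pi/2
rows([([.174,.6,.27],y),([*P,.27],y),([*P,.057],y)])
E
```

```text
8.855173582991329 [ 1.18243586e+00  4.90916452e-01  1.55891240e+00 -9.87060472e-06
  1.09172085e+00 -1.05606550e-01]
tcp [0.1744 0.6002 0.1762] yawY 73.8 q6 -0.11 t 1.4
([0.3, -0.3, -93.8], np.float64(-25.1))
([-617.8, -368.1, -93.8], np.float64(-25.1))
([-617.8, -368.1, 119.2], np.float64(-25.1))
```

Call:
servo_tool([
  {"delta_pos": [0,0,-50],"turn": 0},
  {"delta_pos": [0,0,-94],"turn": 0},
  {"delta_pos": [-40,-24,-94],"turn": -8},
  {"delta_pos": [-80,-48,-94],"turn": -16},
  {"delta_pos": [-120,-72,-94],"turn": -25},
  {"delta_pos": [-160,-95,-94],"turn": -25},
  {"delta_pos": [-200,-119,-94],"turn": -25},
  {"delta_pos": [-240,-143,-94],"turn": -25},
  {"delta_pos": [-280,-167,-94],"turn": -25},
  {"delta_pos": [-320,-190,-94],"turn": -25},
  {"delta_pos": [-360,-214,-94],"turn": -25},
  {"delta_pos": [-400,-238,-94],"turn": -25},
], fingers=0)

```text
time_s: 2.6
tool_pos: [0.4932, 0.2584, 0.2705]
tool_rot: [-0.241, 3.132, 0.0]
contact_force: [0.4, 0.5, 1.5]
finger_gap: 0.046
grip_force: 0.0
```

Run:
```python
from plan import *
t=q[2]-np.pi/2*1
P=push(t,.034); y=t+np.pi/2
rows([([*P,.27],y),([*P,.057],y)])
```

```text
tcp [0.4932 0.2584 0.2705] yawY 98.8 q6 -1.36 t 2.6
([-141.6, -208.2, 0.5], np.float64(-0.1))
([-141.5, -208.2, 213.5], np.float64(-0.1))
```

Call:
servo_tool([
  {"delta_pos": [-26,-39,0],"turn": 0},
  {"delta_pos": [-52,-77,0],"turn": 0},
  {"delta_pos": [-78,-115,0],"turn": 0},
  {"delta_pos": [-104,-153,0],"turn": 0},
  {"delta_pos": [-130,-191,0],"turn": 0},
  {"delta_pos": [-141.5,-208,0],"turn": 0},
  {"delta_pos": [-141.5,-208,40],"turn": 0},
  {"delta_pos": [-141.5,-208,80],"turn": 0},
  {"delta_pos": [-141.5,-208,120],"turn": 0},
  {"delta_pos": [-141.5,-208,150],"turn": 0},
  {"delta_pos": [-141.5,-208,150],"turn": 0},
])

```text
time_s: 3.7
tool_pos: [0.6617, 0.076, 0.1162]
tool_rot: [0.24, -3.125, -0.001]
contact_force: [0.1, 0.0, 0.3]
finger_gap: 0.008
grip_force: 0.0
```

Run:
```python
from plan import *
from rig import camera
p=camera('scene'); a=p['frame'][130:370,140:460]; cv2.imwrite('pics/s2.png',cv2.resize(a,(800,600),interpolation=cv2.INTER_CUBIC))
t=q[2]-np.pi/2*1
rows([([*push(t,.034),.057],t+np.pi/2)]+[([*push(t-np.radians(4)*k,.019),.057],t-np.radians(4)*k+np.pi/2) for k in range(0,11)])
```

```text
tcp [0.6631 0.0761 0.1191] yawY 98.8 q6 -1.71 t 3.75
([-1.7, -2.0, 62.1], np.float64(-0.1))
([-1.7, -17.0, 62.1], np.float64(-0.1))
([-2.8, -25.3, 62.1], np.float64(3.9))
([-3.2, -33.6, 62.0], np.float64(7.9))
([-3.1, -42.0, 62.0], np.float64(11.9))
([-2.4, -50.3, 62.0], np.float64(15.9))
([-1.2, -58.5, 62.0], np.float64(19.9))
([0.7, -66.6, 62.0], np.float64(23.9))
([3.1, -74.6, 62.0], np.float64(27.9))
([6.1, -82.4, 62.0], np.float64(31.9))
([9.6, -90.0, 62.1], np.float64(35.9))
([13.6, -97.3, 62.1], np.float64(39.9))
```

View pics/s2.png

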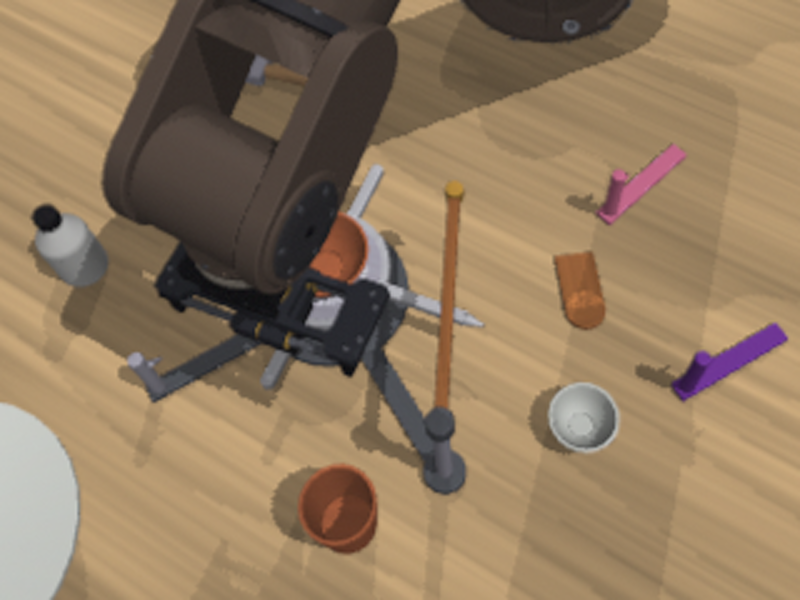

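The gripper sits with its long side tangential over the far short spoke. It is clear of the bowl at (335,250) and of the gauge arm. I descend beside the spoke and start pushing clockwise.

Call:
servo_tool([
  {"delta_pos": [-2,-2,30],"turn": 0},
  {"delta_pos": [-2,-2,61],"turn": 0},
  {"delta_pos": [-2,-2,62],"turn": 0},
  {"delta_pos": [-2,-9,62],"turn": 0},
  {"delta_pos": [-2,-17,62],"turn": 0},
  {"delta_pos": [-3,-25.5,62],"turn": 4},
  {"delta_pos": [-3,-33.5,62],"turn": 8},
  {"delta_pos": [-3,-42,62],"turn": 12},
  {"delta_pos": [-2.5,-50.5,62],"turn": 16},
])

```text
time_s: 4.65
tool_pos: [0.6751, 0.0255, 0.0605]
tool_rot: [0.202, 3.132, 0.0]
contact_force: [-0.4, 1.8, -0.3]
finger_gap: 0.007
grip_force: 0.0
```

Run:
```python
from plan import *
from rig import camera
t=q[2]-np.pi/2*1-np.radians(16)
o=telemetry.observe();print(o['contact_force'],o['moment'])
p=camera('scene'); a=p['frame'][130:370,140:460]; cv2.imwrite('pics/s3.png',cv2.resize(a,(800,600),interpolation=cv2.INTER_CUBIC))
rows([([*push(t-np.radians(5)*k,.019),.057],t-np.radians(5)*k+np.pi/2) for k in range(1,13)])
```

```text
[-0.37035526  1.83572633 -0.30950243] [-0.0686738   0.02484735 -0.00845878]
tcp [0.6752 0.0243 0.0605] yawY 82.3 q6 -1.5 t 4.7
([1.2, -8.2, 3.5], np.float64(4.5))
([0.8, -18.6, 3.5], np.float64(9.5))
([1.3, -29.0, 3.5], np.float64(14.5))
([2.7, -39.4, 3.5], np.float64(19.5))
([5.1, -49.5, 3.5], np.float64(24.5))
([8.3, -59.5, 3.5], np.float64(29.5))
([12.3, -69.1, 3.4], np.float64(34.5))
([17.2, -78.3, 3.4], np.float64(39.5))
([22.8, -87.1, 3.4], np.float64(44.5))
([29.2, -95.3, 3.4], np.float64(49.5))
([36.3, -102.9, 3.4], np.float64(54.5))
([44.0, -109.9, 3.3], np.float64(59.5))
```

View pics/s3.png

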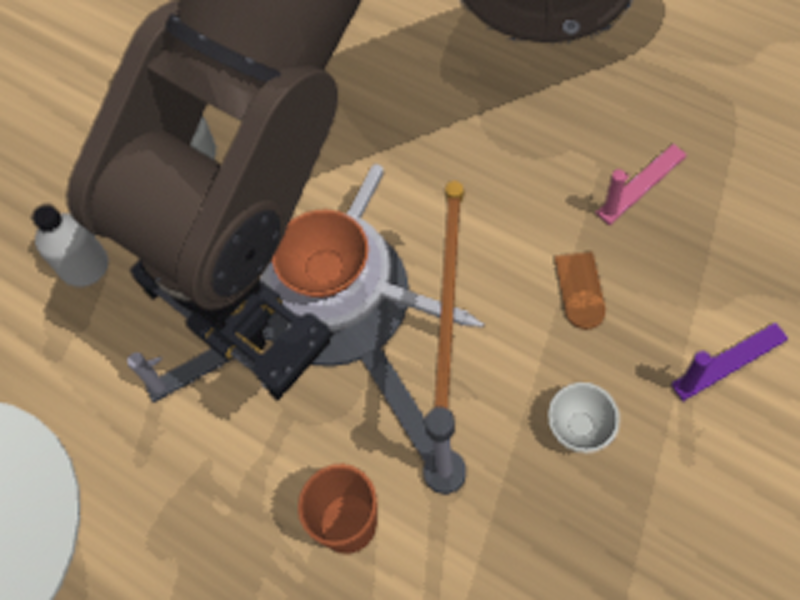

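The wheel has not turned: the long tip is still at (482,323). I check where the finger is relative to the spoke, using the wrist camera and the TCP projected into the picture.

Run:
```python
from plan import *
from rig import camera
p=camera('wrist'); s=camera('scene')
tcp,M,o=state(); print(o['contact_force'],o['qpos'])
t=q[2]-np.pi/2
crop=lambda X:((proj(s,X)-[140,130])*2.5).round()
print('tcp',crop(tcp),'spoke end',crop([*(C+.14*e(t)),.067]),'spoke@118',crop([*(C+.118*e(t)),.07]),'flange',crop(tcp+[0,0,.078]))
f=p['frame'].copy()
for X in ([*(C+.14*e(t)),.067],[*C,.07],tcp):
    u=proj(p,X); print('wrist',u.round(1)); cv2.circle(f,tuple(int(v) for v in u),4,(0,0,255),1)
cv2.imwrite('pics/w1.png',f)
```

```text
[ 0.61044749  0.48060928 -0.05788901] [-5.97037105e-02  6.81120419e-01  1.53729765e+00  9.99150076e-05
  9.20697755e-01 -1.50516683e+00]
tcp [262. 364.] spoke end [265. 385.] spoke@118 [274. 364.] flange [245. 334.]
wrist [353.  251.1]
wrist [290.9  40.1]
wrist [323.9 228.4]
```

View pics/w1.png

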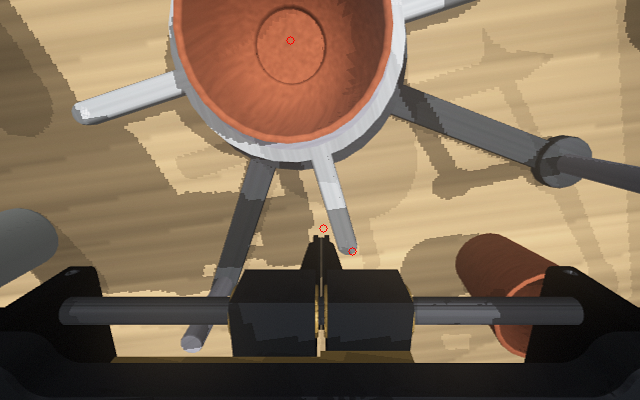

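The finger is now on the clockwise (-y) side of the spoke, with its end at (348,252), so it must have skimmed over the top while descending. The tips are also narrower than I assumed. I go back over, descend deeper, let it settle and check before pushing.

Run:
```python
from plan import *
t=q[2]-np.pi/2
tcp,M,o=state()
y=t+np.pi/2
rows([([*tcp[:2],.11],y),([*push(t,.03),.11],y),([*push(t,.03),.048],y)])
```

```text
tcp [0.6748 0.0257 0.06  ] yawY 82.8 q6 -1.51 t 4.8
([-0.1, 0.0, -50.0], np.float64(-16.0))
([14.6, 43.2, -50.1], np.float64(-16.0))
([14.8, 43.2, 11.9], np.float64(-16.0))
```

Call:
servo_tool([
  {"delta_pos": [0,0,-25],"turn": 0},
  {"delta_pos": [0,0,-50],"turn": 0},
  {"delta_pos": [0,0,-50],"turn": 0},
  {"delta_pos": [7,22,-50],"turn": -8},
  {"delta_pos": [15,43,-50],"turn": -16},
  {"delta_pos": [15,43,-50],"turn": -16},
  {"delta_pos": [15,43,-20],"turn": -16},
  {"delta_pos": [15,43,12],"turn": -16},
  {"delta_pos": [15,43,12],"turn": -16},
  {"delta_pos": [15,43,12],"turn": -16},
])

```text
time_s: 5.8
tool_pos: [0.6646, 0.0707, 0.0466]
tool_rot: [0.239, -3.132, -0.0]
contact_force: [-0.1, 0.0, 0.5]
finger_gap: 0.005
grip_force: 0.0
```

Run:
```python
from plan import *
from rig import camera
t=q[2]-np.pi/2
p=camera('wrist'); cv2.imwrite('pics/w2.png',p['frame'])
tcp,M,o=state(); print(o['contact_force'])
d=tcp[:2]-C; print('r',d@e(t),'d',d@e(t+np.pi/2)); print(proj(p,tcp),proj(p,[*(C+.14*e(t)),.067]))
rows([([*push(t-np.radians(4)*k,.011),.048],t-np.radians(4)*k+np.pi/2) for k in range(0,9)])
```

```text
[ 0.58899003 -0.71643047  0.09343117]
r 0.11773956307465354 d 0.0304638781188653
[322.07520968 230.89597236] [277.10987229 272.63456687]
tcp [0.6652 0.0708 0.0475] yawY 98.7 q6 -1.72 t 5.85
([-0.3, -19.5, -0.5], np.float64(-0.1))
([-0.8, -27.7, -0.5], np.float64(3.9))
([-0.7, -36.0, -0.5], np.float64(7.9))
([-0.1, -44.2, -0.5], np.float64(11.9))
([1.2, -52.4, -0.5], np.float64(15.9))
([3.0, -60.5, -0.5], np.float64(19.9))
([5.3, -68.4, -0.5], np.float64(23.9))
([8.2, -76.2, -0.5], np.float64(27.9))
([11.7, -83.7, -0.5], np.float64(31.9))
```

View pics/w2.png

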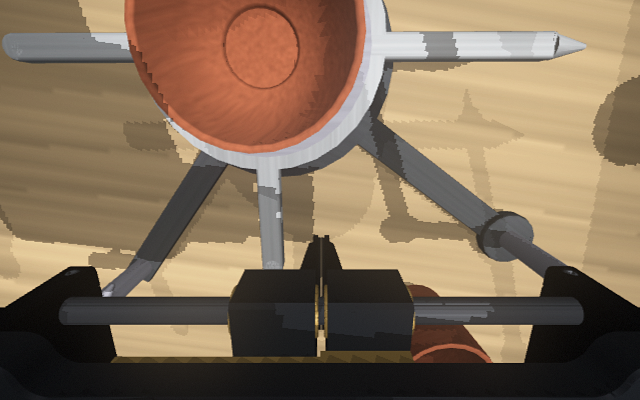

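The finger is now right of the spoke (spoke near column 270, tip at 322) and deep enough. I push clockwise.

Call:
servo_tool([
  {"delta_pos": [0,-10,0],"turn": 0},
  {"delta_pos": [0,-19.5,0],"turn": 0},
  {"delta_pos": [-1,-28,0],"turn": 4},
  {"delta_pos": [-1,-36,0],"turn": 8},
  {"delta_pos": [0,-44,0],"turn": 12},
  {"delta_pos": [1,-52.5,0],"turn": 16},
])

```text
time_s: 6.45
tool_pos: [0.672, 0.0178, 0.0471]
tool_rot: [0.203, 3.134, 0.0]
contact_force: [-0.8, -0.1, 0.2]
finger_gap: 0.004
grip_force: 0.0
```

```bash
cat >> plan.py <<'E'
def tipfind(cam='scene'):
    """long spoke angle by network"""
    from rig import camera,models
    s=camera(cam); return s
E
python3 - <<'E'
from plan import *
from rig import camera
t=q[2]-np.pi/2
tcp,M,o=state(); print(tcp,o['contact_force'])
s=camera('scene'); T0=pickle.load(open('scene.pkl','rb'))
a=s['frame'][130:370,140:460]; w=camera('wrist')
im=np.hstack([cv2.resize(a,(400,300)),cv2.resize(w['frame'],(400,300))]); cv2.imwrite('pics/c1.png',im)
t-=np.radians(16)
rows([([*push(t-np.radians(5)*k,.011),.048],t-np.radians(5)*k+np.pi/2) for k in range(1,13)])
E
```

```text
[0.67195205 0.01779407 0.04711608] [-0.8215818  -0.0843129   0.16608781]
tcp [0.672  0.0173 0.0471] yawY 82.6 q6 -1.51 t 6.55
([-0.4, -8.8, -0.9], np.float64(4.8))
([-0.0, -19.2, -0.9], np.float64(9.8))
([1.2, -29.4, -0.9], np.float64(14.8))
([3.4, -39.5, -0.9], np.float64(19.8))
([6.4, -49.4, -1.0], np.float64(24.8))
([10.2, -59.0, -1.0], np.float64(29.8))
([14.9, -68.2, -1.0], np.float64(34.8))
([20.4, -77.0, -1.0], np.float64(39.8))
([26.6, -85.3, -1.0], np.float64(44.8))
([33.5, -92.9, -1.0], np.float64(49.8))
([41.1, -100.0, -1.0], np.float64(54.8))
([49.2, -106.4, -1.0], np.float64(59.8))
```

View pics/c1.png

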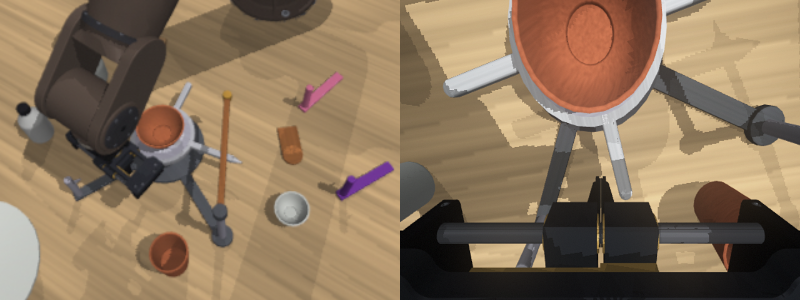

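The wheel still has not turned, though the finger now reads as past the spoke. I probe back towards it slowly and watch the force.

Call:
servo_tool([
  {"delta_pos": [0,7,0],"turn": 0},
  {"delta_pos": [0,14,0],"turn": 0},
  {"delta_pos": [0,14,0],"turn": 0},
])

```text
time_s: 6.85
tool_pos: [0.6733, 0.0345, 0.0464]
tool_rot: [0.194, 3.135, 0.0]
contact_force: [-0.4, 0.3, 0.8]
finger_gap: 0.004
grip_force: 0.0
```

Call:
servo_tool([
  {"delta_pos": [0,3,0],"turn": 0},
  {"delta_pos": [0,6,0],"turn": 0},
  {"delta_pos": [0,6,0],"turn": 0},
])

```text
time_s: 7.15
tool_pos: [0.674, 0.0395, 0.0462]
tool_rot: [-0.196, -3.135, -0.0]
contact_force: [-0.3, 0.4, 0.4]
finger_gap: 0.0
grip_force: 0.0
```

Call:
servo_tool([
  {"delta_pos": [0,3,0],"turn": 0},
  {"delta_pos": [0,6,0],"turn": 0},
  {"delta_pos": [0,6,0],"turn": 0},
])

```text
time_s: 7.45
tool_pos: [0.6747, 0.0453, 0.0462]
tool_rot: [-0.197, -3.135, -0.0]
contact_force: [0.9, -0.1, -1.0]
finger_gap: 0.006
grip_force: 0.0
```

Run:
```python
from plan import *
from rig import camera
t=q[2]-np.pi/2
tcp,M,o=state(); print(tcp,o['contact_force'],(tcp[:2]-C)@e(t+np.pi/2))
w=camera('wrist'); s=camera('scene'); T0=pickle.load(open('scene.pkl','rb'))
for P in (T0,s):
    pass
f=w['frame'].copy()
for k in range(4):
    L=.18 if k==1 else .14
    for r in (.075,.118,L):
        u=proj(w,[*(C+r*e(t+k*np.pi/2)),.067 if r<.15 else .064]); cv2.circle(f,tuple(int(v) for v in u.clip(-999,9999)),3,(0,0,255),1)
u=proj(w,tcp); cv2.circle(f,tuple(int(v) for v in u),3,(0,255,0),1)
g=s['frame'][150:300,190:350].copy()
cv2.imwrite('pics/c2.png',np.hstack([f[:,160:560],cv2.resize(g,(400,400),interpolation=cv2.INTER_CUBIC)]))
```

```text
[0.67474553 0.04531143 0.04618987] [ 0.86445723 -0.07464876 -1.02879834] 0.0037834893637321123
```

View pics/c2.png

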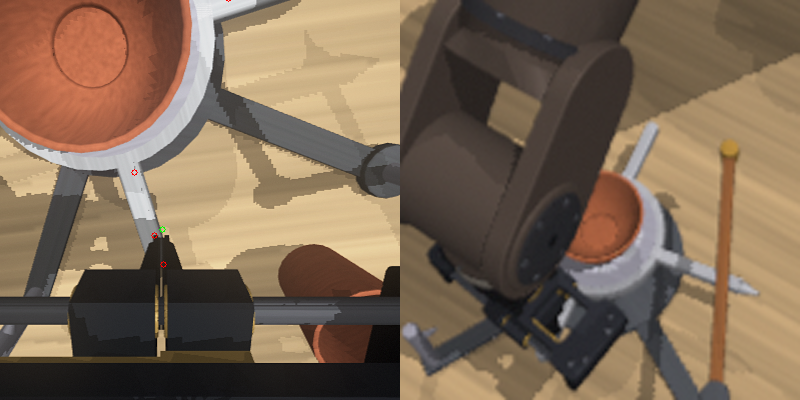

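Run:
```python
from plan import *
from rig import camera
w=camera('wrist'); tcp,M,o=state()
print('cam in tool mm',(M.T@(np.array(w['xyz'])-tcp)*1000).round(0),'look',(M.T@rot(w['attitude'])@[0,0,-1]).round(2))
for h in (0,10,20,30,40,60): print(h,proj(w,tcp-M[:,2]*h/1000).round(1))
print('gap',o['finger_gap'],'spoke r.118 z.07',proj(w,[*(C+.118*e(q[2]-np.pi/2)),.07]))
t=q[2]-np.pi/2
rows([([*push(t,.028),.09],t+np.pi/2),([*push(t,.028),.03],t+np.pi/2)])
```

```text
cam in tool mm [  83.   -1. -208.] look [-0.29 -0.    0.96]
0 [322.  229.4]
10 [322.1 234.8]
20 [322.1 240.8]
30 [322.2 247.3]
40 [322.3 254.6]
60 [322.4 271.5]
gap 0.005254647601947554 spoke r.118 z.07 [314.81916659 237.43640821]
tcp [0.6747 0.0449 0.0462] yawY 82.8 q6 -1.48 t 7.6
([11.8, 22.2, -43.8], np.float64(-16.1))
([11.8, 22.2, 16.2], np.float64(-16.1))
```

The fingertips drawn at row 237 lie about 14 mm higher up the tool axis than the TCP, so the tips ran over the spoke. I go back to the + side and down to TCP z = 0.030. The gripper body stays outside the bowl's radius there.

Call:
servo_tool([
  {"delta_pos": [0,0,-22],"turn": 0},
  {"delta_pos": [0,0,-44],"turn": 0},
  {"delta_pos": [6,11,-44],"turn": -8},
  {"delta_pos": [12,22,-44],"turn": -16},
  {"delta_pos": [12,22,-44],"turn": -16},
  {"delta_pos": [12,22,-15],"turn": -16},
  {"delta_pos": [12,22,8],"turn": -16},
  {"delta_pos": [12,22,16],"turn": -16},
  {"delta_pos": [12,22,16],"turn": -16},
])

```text
time_s: 8.5
tool_pos: [0.6652, 0.0678, 0.0292]
tool_rot: [0.237, -3.131, -0.0]
contact_force: [-0.6, -0.6, 0.7]
finger_gap: 0.003
grip_force: 0.0
```

Call:
servo_tool([
  {"delta_pos": [0,-8,0],"turn": 0},
  {"delta_pos": [0,-16,0],"turn": 0},
  {"delta_pos": [0,-24,0],"turn": 3},
  {"delta_pos": [0,-32,0],"turn": 7},
  {"delta_pos": [0,-32,0],"turn": 7},
])

```text
time_s: 9.0
tool_pos: [0.6713, 0.0351, 0.0313]
tool_rot: [-0.045, 3.139, -0.0]
contact_force: [-0.1, 0.4, 0.6]
finger_gap: 0.006
grip_force: 0.0
```

```bash
cat > ang.py <<'E'
from plan import *
from rig import camera
def maskfit(names=('scene','top'),g=None,near=None):
    """wheel angle by matching bright spoke pixels at predicted spoke points, several views"""
    best=None; a=np.radians(np.arange(0,360,.25)); sc=np.zeros(len(a)); 
    for n in names:
        p=camera(n); f=p['frame'].astype(float); grey=(f.min(2)>105)&((f.max(2)-f.min(2))<30)
        G=cv2.GaussianBlur(grey.astype(np.float32),(0,0),1)
        for i,t in enumerate(a):
            for k in range(4):
                L=.165 if k==0 else .133
                for r in np.arange(.08,L,.01):
                    u=proj(p,[*(C+r*e(t+k*np.pi/2)),.07])
                    if 0<=u[0]<639 and 0<=u[1]<399: sc[i]+=G[int(round(u[1])),int(round(u[0]))]*(1.5 if r>.135 else 1)
    i=np.argmax(sc); return np.degrees(a[i]),sc[i],sc
if __name__=='__main__':
    tcp,M,o=state(); print(tcp,o['contact_force'])
    d=tcp[:2]-C; print('pusher ang',np.degrees(np.arctan2(d[1],d[0])),'r',np.hypot(*d))
    for n in ('scene','top','wrist'):
        r=maskfit((n,)); print(n,r[0],r[1])
    print('start 98.85, goal',np.degrees(q[3])%360)
E
python3 ang.py
```

```text
[0.67126397 0.0351023  0.03132285] [-0.0816643   0.4122301   0.58256852]
pusher ang 6.062200071415 r 0.11837338592760664
scene 89.5 14.28252198273185
top 180.0 2.852796684979694
wrist 89.75 21.499752283096313
start 98.85, goal 332.05966714380247
```

The wheel now turns: both views put the long spoke at about 89.6°. Contact offset is about 13 mm. I continue the arc.

Run:
```python
from plan import *
t=np.radians(0)
rows([([*push(t-np.radians(4.5)*k,.013),.031],t-np.radians(4.5)*k+np.pi/2) for k in range(1,13)])
```

```text
tcp [0.6706 0.0364 0.0307] yawY 91.9 q6 -1.65 t 9.15
([-1.2, -10.2, -0.3], np.float64(6.4))
([-0.9, -19.5, -0.3], np.float64(10.9))
([0.2, -28.7, -0.3], np.float64(15.4))
([2.1, -37.9, -0.3], np.float64(19.9))
([4.6, -46.8, -0.3], np.float64(24.4))
([7.9, -55.6, -0.3], np.float64(28.9))
([11.8, -64.0, -0.3], np.float64(33.4))
([16.3, -72.2, -0.3], np.float64(37.9))
([21.5, -79.9, -0.3], np.float64(42.4))
([27.3, -87.2, -0.3], np.float64(46.9))
([33.6, -94.1, -0.3], np.float64(51.4))
([40.5, -100.4, -0.3], np.float64(55.9))
```

Call:
servo_tool([
  {"delta_pos": [-1,-10,0],"turn": 6.4},
  {"delta_pos": [-1,-19.5,0],"turn": 11},
  {"delta_pos": [0,-28.7,0],"turn": 15.4},
  {"delta_pos": [2,-38,0],"turn": 20},
  {"delta_pos": [4.6,-47,0],"turn": 24.4},
  {"delta_pos": [8,-55.6,0],"turn": 29},
  {"delta_pos": [12,-64,0],"turn": 33.4},
  {"delta_pos": [16.3,-72.2,0],"turn": 38},
  {"delta_pos": [21.5,-80,0],"turn": 42.4},
  {"delta_pos": [27.3,-87.2,0],"turn": 47},
  {"delta_pos": [33.6,-94,0],"turn": 51.4},
  {"delta_pos": [40.5,-100.4,0],"turn": 56},
])

```text
time_s: 10.35
tool_pos: [0.6334, -0.0651, 0.0305]
tool_rot: [1.433, 2.795, 0.001]
contact_force: [1.9, 1.1, -0.6]
finger_gap: 0.007
grip_force: 0.7
```

```bash
python3 ang.py
python3 - <<'E'
from plan import *
t=np.radians(-54)
rows([([*push(t-np.radians(4.5)*k,.013),.031],t-np.radians(4.5)*k+np.pi/2) for k in range(1,13)])
E
```

```text
[ 0.63341593 -0.06506041  0.03052353] [ 1.86904437  1.07276566 -0.58275192]
pusher ang -47.665146590272506 r 0.11858626658826597
scene 36.25 24.28430477157235
top 36.0 0.0003697602660395205
wrist 35.25 20.434323854744434
start 98.85, goal 332.05966714380247
tcp [ 0.6331 -0.065   0.0304] yawY 35.9 q6 -0.83 t 10.5
([-1.0, -9.2, -0.6], np.float64(4.4))
([-1.0, -18.5, -0.6], np.float64(8.9))
([-0.2, -27.8, -0.6], np.float64(13.4))
([1.3, -37.0, -0.6], np.float64(17.9))
([3.6, -46.0, -0.6], np.float64(22.4))
([6.5, -54.9, -0.6], np.float64(26.9))
([10.1, -63.5, -0.6], np.float64(31.4))
([14.4, -71.7, -0.6], np.float64(35.9))
([19.4, -79.6, -0.6], np.float64(40.4))
([24.9, -87.2, -0.6], np.float64(44.9))
([31.0, -94.2, -0.6], np.float64(49.4))
([37.6, -100.7, -0.6], np.float64(53.9))
```

Call:
servo_tool([
  {"delta_pos": [-1,-9.2,0],"turn": 4.4},
  {"delta_pos": [-1,-18.5,0],"turn": 9},
  {"delta_pos": [0,-27.8,0],"turn": 13.4},
  {"delta_pos": [1.3,-37,0],"turn": 18},
  {"delta_pos": [3.6,-46,0],"turn": 22.4},
  {"delta_pos": [6.5,-55,0],"turn": 27},
  {"delta_pos": [10,-63.5,0],"turn": 31.4},
  {"delta_pos": [14.4,-71.7,0],"turn": 36},
  {"delta_pos": [19.4,-79.6,0],"turn": 40.4},
  {"delta_pos": [25,-87.2,0],"turn": 45},
  {"delta_pos": [31,-94,0],"turn": 49.4},
  {"delta_pos": [37.6,-100.7,0],"turn": 54},
])

```text
time_s: 11.7
tool_pos: [0.53, -0.093, 0.0304]
tool_rot: [2.544, 1.842, 0.001]
contact_force: [3.1, 0.8, -0.7]
finger_gap: 0.005
grip_force: 0.7
```

```bash
python3 ang.py
python3 - <<'E'
from plan import *
t=np.radians(-108)
rows([([*push(t-np.radians(2)*k,.013),.031],t-np.radians(2)*k+np.pi/2) for k in range(1,6)])
E
```

```text
[ 0.5300049  -0.0930076   0.03042052] [ 3.0653966   0.79418631 -0.68697838]
pusher ang -101.51274726392488 r 0.11798248315926115
scene 341.25 25.908441871404648
top 341.0 10.031160295009613
wrist 339.5 21.436148226537625
start 98.85, goal 332.05966714380247
tcp [ 0.5297 -0.0931  0.0304] yawY -18.0 q6 0.02 t 11.85
([-1.0, -4.2, -0.6], np.float64(2.0))
([-1.3, -8.3, -0.6], np.float64(4.0))
([-1.3, -12.5, -0.6], np.float64(6.0))
([-1.3, -16.6, -0.6], np.float64(8.0))
([-1.1, -20.8, -0.6], np.float64(10.0))
```

Call:
servo_tool([
  {"delta_pos": [-1,-4,0],"turn": 2},
  {"delta_pos": [-1.3,-8.3,0],"turn": 4},
  {"delta_pos": [-1.3,-12,0],"turn": 6},
  {"delta_pos": [-1.3,-14,0],"turn": 7},
  {"delta_pos": [-1.3,-14,0],"turn": 7},
])

```text
time_s: 12.35
tool_pos: [0.5162, -0.0902, 0.0303]
tool_rot: [2.651, 1.686, 0.0]
contact_force: [0.5, 0.1, 0.1]
finger_gap: 0.002
grip_force: 0.2
```

```bash
cat > fine.py <<'E'
from ang import *
# fine: compare tip & nose directly, several frames; view one crop
tcp,M,o=state(); print(tcp,o['contact_force'],o['time_s'])
d=tcp[:2]-C; print('pusher ang',np.degrees(np.arctan2(d[1],d[0])))
for n in ('scene','top'):
    r=maskfit((n,)); s=r[2]; k=s>.93*s.max(); print(n,r[0],'mean',np.degrees(np.angle((s[k]*np.exp(1j*np.radians(np.arange(0,360,.25)[k]))).sum()))%360)
E
python3 fine.py
python3 - <<'E'
from plan import *
from rig import camera
b=q[3]; out=[]
for n,(z0) in (('scene',3),('top',3)):
    p=camera(n); c=proj(p,[*(C+.19*e(b)),.066]).astype(int); 
    f=p['frame'][c[1]-25:c[1]+25,c[0]-25:c[0]+25].copy(); f=cv2.resize(f,(400,400),interpolation=cv2.INTER_CUBIC); out.append(f)
    S=lambda X:((proj(p,X)-c+25)*8).round()
    print(n,'crop org',c-25,'mark',S([*(C+.18*e(b)),.064]),'tip -22',S([*(C+.18*e(np.radians(-25))),.064]),'nose',S([*(C+.186*e(b)),.064]),'posttop',S([*(C+.208*e(b)),.088]))
cv2.imwrite('pics/f1.png',np.hstack(out))
E
```

```text
[ 0.51617258 -0.09018431  0.03028043] [0.54639102 0.10679236 0.07440403] 12.35
pusher ang -108.3365152032741
scene 334.5 mean 334.75055041562996
top 335.25 mean 335.131908065702
scene crop org [178 247] mark [236. 192.] tip -22 [248. 215.] nose [218. 202.] posttop [129. 210.]
top crop org [350  96] mark [195. 226.] tip -22 [175. 216.] nose [202. 214.] posttop [236. 149.]
```

View pics/f1.png

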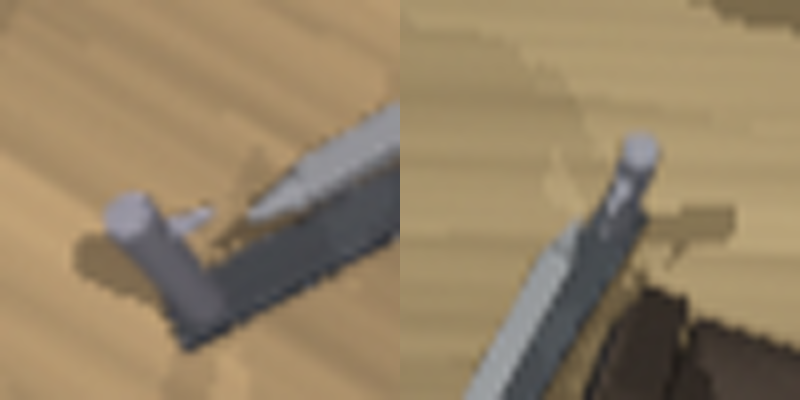

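The pictures show the tip about 2.5° short of the nose: scene tip at (247,216) against nose at (212,210), and top tip at (180,222) against nose at (207,225). I push a further ~5 mm, back off and measure with the arm away.

Call:
servo_tool([
  {"delta_pos": [0,-2.5,0],"turn": 1},
  {"delta_pos": [0,-5,0],"turn": 2.5},
  {"delta_pos": [0,-5,0],"turn": 2.5},
  {"delta_pos": [0,-5,0],"turn": 2.5},
])

```text
time_s: 12.95
tool_pos: [0.511, -0.088, 0.0302]
tool_rot: [-2.688, -1.625, 0.0]
contact_force: [-0.8, 0.6, -0.0]
finger_gap: 0.007
grip_force: 0.0
```

```bash
cat > fine2.py <<'E'
from ang import *
from scipy.ndimage import map_coordinates
def prof(p,angs,rs,z,val,lat=np.array([0.])):
    out=[]
    for t in angs:
        U=np.array([proj(p,[*(C+r*e(t)+l*e(t+np.pi/2)),z]) for r in rs for l in lat])
        out.append(map_coordinates(val,[U[:,1],U[:,0]],order=1,mode='nearest').mean())
    return np.array(out)
def cen(angs,v):
    v=(v-v.min())/(v.max()-v.min()); i=v.argmax(); a=i;b=i
    while a>0 and v[a]>.5:a-=1
    while b<len(v)-1 and v[b]>.5:b+=1
    fa=a+(0.5-v[a])/(v[a+1]-v[a]); fb=b-(0.5-v[b])/(v[b-1]-v[b])
    f=lambda x:np.degrees(angs[0]+x*(angs[1]-angs[0]))
    return round((f(fa)+f(fb))/2,2),round(f(fb)-f(fa),1)
A=np.radians(np.arange(-45,-10,.1)); rs=np.arange(.10,.176,.004)
for n in ('scene','top'):
    p=camera(n); f=p['frame'].astype(float)
    lo=f.min(2); sat=f.max(2)-lo
    spoke=np.clip((lo-75)/60,0,1)*np.clip((45-sat)/20,0,1)   # bright grey
    dark=np.clip((45-sat)/20,0,1)                               # grey at all (bar)
    nose=spoke
    print(n,'spoke',cen(A,prof(p,A,rs,.068,spoke)),'cone',cen(A,prof(p,A,np.arange(.162,.174,.003),.067,spoke)),
     'bar',cen(A,prof(p,A,np.arange(.10,.19,.004),.008,dark*np.clip((110-lo)/20,0,1))),'posttop',cen(A,prof(p,A,np.arange(.204,.213,.002),.088,spoke)),'nose',cen(A,prof(p,A,np.arange(.189,.198,.002),.066,spoke)))
E
python3 fine2.py
python3 - <<'E'
from plan import *
tcp,M,o=state(); print(tcp,o['contact_force']);
E
```

```text
scene spoke (np.float64(-27.74), np.float64(6.7)) cone (np.float64(-27.68), np.float64(3.8)) bar (np.float64(-27.43), np.float64(10.0)) posttop (np.float64(-27.81), np.float64(4.1)) nose (np.float64(-27.73), np.float64(1.8))
top spoke (np.float64(-27.59), np.float64(5.8)) cone (np.float64(-27.59), np.float64(3.0)) bar (np.float64(-30.68), np.float64(4.6)) posttop (np.float64(-28.0), np.float64(4.0)) nose (np.float64(-27.95), np.float64(1.8))
[ 0.51112148 -0.08807179  0.03018197] [-0.00350917  0.35464652  0.56672326]
```

The tip and nose agree to ~0.2°: scene -27.7 against -27.75, top -27.6 against -27.95. The wheel is set, so I back off and lift.

Call:
servo_tool([
  {"delta_pos": [0,10,0],"turn": 0},
  {"delta_pos": [0,22,0],"turn": 0},
  {"delta_pos": [0,22,0],"turn": 0},
  {"delta_pos": [0,22,-40],"turn": 0},
  {"delta_pos": [0,22,-85],"turn": 0},
  {"delta_pos": [0,22,-130],"turn": 0},
  {"delta_pos": [0,22,-175],"turn": 0},
  {"delta_pos": [0,22,-220],"turn": 0},
  {"delta_pos": [0,22,-240],"turn": 0},
  {"delta_pos": [0,22,-240],"turn": 0},
])

```text
time_s: 14.05
tool_pos: [0.5317, -0.0987, 0.2732]
tool_rot: [2.685, 1.623, 0.006]
contact_force: [0.3, 0.7, -1.1]
finger_gap: 0.006
grip_force: 0.0
```

```bash
cat >> plan.py <<'E'
H=C+.235*e(q[4])
def gp(g,d,r=.125):
    phi=q[4]+np.pi-g; return H+r*e(phi)-d*e(phi+np.pi/2), phi+np.pi/2
E
python3 fine2.py
python3 - <<'E'
from plan import *
x,y=gp(q[5],.036)
print(np.degrees(q[5]),x)
rows([([*x,.27],y),([*x,.128],y)])
E
```

```text
scene spoke (np.float64(-27.77), np.float64(6.7)) cone (np.float64(-27.76), np.float64(3.9)) bar (np.float64(-27.35), np.float64(9.9)) posttop (np.float64(-27.84), np.float64(4.1)) nose (np.float64(-27.74), np.float64(1.8))
top spoke (np.float64(-27.77), np.float64(6.3)) cone (np.float64(-27.81), np.float64(3.6)) bar (np.float64(-30.71), np.float64(4.1)) posttop (np.float64(-28.04), np.float64(4.1)) nose (np.float64(-27.95), np.float64(2.0))
35.17402386805745 [0.53442919 0.20564387]
tcp [ 0.5305 -0.0983  0.2696] yawY -27.7 q6 0.18 t 14.15
([271.0, -137.8, -0.3], np.float64(34.9))
([271.0, -137.8, 141.7], np.float64(34.9))
```

Call:
servo_tool([
  {"delta_pos": [39,-20,0],"turn": 5},
  {"delta_pos": [78,-40,0],"turn": 10},
  {"delta_pos": [117,-60,0],"turn": 15},
  {"delta_pos": [156,-80,0],"turn": 20},
  {"delta_pos": [195,-100,0],"turn": 25},
  {"delta_pos": [234,-120,0],"turn": 30},
  {"delta_pos": [271,-138,0],"turn": 35},
  {"delta_pos": [271,-138,0],"turn": 35},
  {"delta_pos": [271,-138,40],"turn": 35},
  {"delta_pos": [271,-138,80],"turn": 35},
  {"delta_pos": [271,-138,120],"turn": 35},
  {"delta_pos": [271,-138,142],"turn": 35},
])

```text
time_s: 15.35
tool_pos: [0.5325, 0.2045, 0.1238]
tool_rot: [3.053, 0.742, -0.01]
contact_force: [0.4, -0.4, 0.8]
finger_gap: 0.008
grip_force: 0.0
```

Run:
```python
from plan import *
g=q[5]
rows([([*gp(g-np.radians(3)*k,.012)[0],.128],gp(g-np.radians(3)*k,.012)[1]) for k in range(0,12)])
```

```text
tcp [0.5325 0.2045 0.1238] yawY -62.7 q6 1.34 t 15.35
([2.3, 23.9, -4.2], np.float64(-0.0))
([1.8, 30.4, -4.3], np.float64(-3.0))
([1.7, 37.0, -4.3], np.float64(-6.0))
([1.9, 43.6, -4.3], np.float64(-9.0))
([2.5, 50.1, -4.3], np.float64(-12.0))
([3.4, 56.6, -4.3], np.float64(-15.0))
([4.7, 63.1, -4.3], np.float64(-18.0))
([6.3, 69.5, -4.3], np.float64(-21.0))
([8.2, 75.7, -4.3], np.float64(-24.0))
([10.4, 81.9, -4.4], np.float64(-27.0))
([13.0, 88.0, -4.4], np.float64(-30.0))
([15.9, 93.9, -4.4], np.float64(-33.0))
```

Call:
servo_tool([
  {"delta_pos": [0,10,0],"turn": 0},
  {"delta_pos": [0,20,0],"turn": 0},
  {"delta_pos": [0,24,0],"turn": 0},
  {"delta_pos": [0,30,0],"turn": -3},
  {"delta_pos": [0,37,0],"turn": -6},
  {"delta_pos": [0,43.5,0],"turn": -9},
  {"delta_pos": [0.5,50,0],"turn": -12},
  {"delta_pos": [1.5,56.5,0],"turn": -15},
  {"delta_pos": [3,63,0],"turn": -18},
  {"delta_pos": [4.5,69.5,0],"turn": -21},
  {"delta_pos": [6.5,75.5,0],"turn": -24},
  {"delta_pos": [6.5,75.5,0],"turn": -24},
])

```text
time_s: 16.55
tool_pos: [0.576, 0.1407, 0.1295]
tool_rot: [2.831, 1.359, 0.003]
contact_force: [1.7, 0.4, -0.1]
finger_gap: 0.006
grip_force: 0.0
```

```bash
cat > gau.py <<'E'
from fine2 import prof,cen,camera,np
from plan import *
from ang import *
import sys
tcp,M,o=state(); phi=np.arctan2(*(tcp[:2]-H)[::-1]); print(tcp,o['contact_force'],'t',o['time_s'])
d=np.hypot(*(tcp[:2]-H)); gc=q[4]+np.pi-(phi%(2*np.pi))-np.arcsin(.012/d); print('contact gauge deg',np.degrees(gc),'r',d)
C0=H; 
import fine2; fine2.C=H
G=np.radians(np.arange(-12,45,.2)); A=q[4]+np.pi-G
for n in ('scene','top'):
    p=camera(n); hsv=cv2.cvtColor(p['frame'],cv2.COLOR_BGR2HSV).astype(float); h,s,v=hsv[...,0],hsv[...,1],hsv[...,2]
    col=((s>140)&(h>15)&(h<30)).astype(float)     # brass collar
    wood=((s>130)&(h>6)&(h<16)&(v>70)).astype(float)
    col,wood=[cv2.GaussianBlur(m,(0,0),.8) for m in (col,wood)]
    vc=prof(p,A,np.arange(.229,.243,.003),.168,col); vw=prof(p,A,np.arange(.03,.10,.005),.164,wood)
    f=lambda v:(np.degrees(q[4]+np.pi)-cen(A,v)[0],cen(A,v)[1]) if v.max()>.2 else None
    ii=vc.argmax(); print(n,'collar',f(vc),vc.max(),'arm near hinge',f(vw),vw.max())
E
sed -i 's/^A=np.radians(np.arange(-45/if __name__!="__main__": rs=[]\nA=np.radians(np.arange(-45/' fine2.py
python3 gau.py | grep -v spoke
```

```text
[0.57521752 0.14132165 0.12907876] [ 0.54049083  0.14054728 -0.61101362] t 16.65
contact gauge deg 11.035362730859388 r 0.12485161390891325
scene collar None 0.0 arm near hinge (np.float64(34.74791764424674), np.float64(-9.3)) 0.990090919954834
top collar None 0.0 arm near hinge None 0.0
```

Run:
```python
from plan import *
from rig import camera
for n in ('scene','top','wrist'):
    p=camera(n)
    for gd in (35.2,11,9):
        phi=q[4]+np.pi-np.radians(gd)
        print(n,gd,[ (r,tuple(int(v) for v in u.round()),p['frame'][int(u[1]),int(u[0])].tolist() if 0<=u[0]<640 and 0<=u[1]<400 else None) for r in (.05,.09,.17,.2,.235) for u in [proj(p,[*(H+r*e(phi)),.164])]])
```

```text
scene 35.2 [(0.05, (317, 277), [46, 76, 120]), (0.09, (318, 260), [50, 83, 131]), (0.17, (320, 229), [33, 29, 29]), (0.2, (321, 218), [22, 21, 21]), (0.235, (322, 205), [35, 32, 33])]
scene 11 [(0.05, (308, 278), [114, 154, 184]), (0.09, (302, 262), [103, 140, 168]), (0.17, (291, 233), [29, 27, 27]), (0.2, (287, 223), [22, 30, 36]), (0.235, (282, 211), [39, 43, 51])]
scene 9 [(0.05, (307, 278), [114, 154, 184]), (0.09, (301, 263), [104, 140, 166]), (0.17, (288, 234), [83, 76, 77]), (0.2, (284, 224), [37, 71, 88]), (0.235, (279, 212), [67, 74, 79])]
top 35.2 [(0.05, (290, 137), [41, 41, 46]), (0.09, (295, 148), [49, 56, 65]), (0.17, (306, 171), [47, 53, 63]), (0.2, (310, 180), [46, 53, 62]), (0.235, (314, 191), [38, 44, 50])]
top 11 [(0.05, (295, 133), [48, 56, 64]), (0.09, (305, 141), [49, 56, 65]), (0.17, (325, 158), [47, 55, 62]), (0.2, (332, 164), [46, 52, 61]), (0.235, (341, 172), [33, 39, 45])]
top 9 [(0.05, (296, 133), [46, 50, 57]), (0.09, (306, 141), [49, 56, 65]), (0.17, (326, 156), [46, 55, 62]), (0.2, (333, 162), [41, 47, 55]), (0.235, (342, 170), [28, 33, 37])]
wrist 35.2 [(0.05, (304, 116), [59, 90, 136]), (0.09, (277, 183), [65, 100, 149]), (0.17, (231, 295), [59, 99, 138]), (0.2, (216, 331), [59, 91, 144]), (0.235, (200, 370), [22, 25, 27])]
wrist 11 [(0.05, (343, 124), [86, 86, 88]), (0.09, (342, 196), [130, 173, 201]), (0.17, (340, 315), [34, 30, 30]), (0.2, (339, 352), [26, 48, 60]), (0.235, (339, 392), [20, 18, 17])]
wrist 9 [(0.05, (346, 124), [85, 85, 86]), (0.09, (347, 196), [62, 71, 79]), (0.17, (349, 314), [36, 33, 31]), (0.2, (350, 352), [26, 48, 60]), (0.235, (350, 392), [12, 11, 11])]
```

The gauge arm did not move: wood colour still lies along the 35° line. The tips passed over it, so they end ~35–39 mm above the reported TCP, consistent with the spoke contacts. I return over the arm and come down to TCP z ≈ 0.106.

```bash
sed -i '/^if __name__!="__main__"/d; s/^for n in (.scene.,.top.):/for n in (("scene","top") if __name__=="__main__" else ()):/' fine2.py
python3 - <<'E'
from plan import *
x,y=gp(q[5],.036)
p=state()[0]
rows([([*p[:2],.2],y),([*x,.2],y),([*x,.106],y)])
E
```

```text
tcp [0.5749 0.1418 0.1284] yawY -38.7 q6 0.81 t 16.9
([0.0, 0.0, -71.6], np.float64(23.9))
([24.6, -71.5, -71.6], np.float64(23.9))
([24.5, -71.5, 22.4], np.float64(23.9))
```

Call:
servo_tool([
  {"delta_pos": [0,0,-36],"turn": 0},
  {"delta_pos": [0,0,-72],"turn": 0},
  {"delta_pos": [0,0,-72],"turn": 4},
  {"delta_pos": [12,-36,-72],"turn": 12},
  {"delta_pos": [24.5,-71.5,-72],"turn": 20},
  {"delta_pos": [24.5,-71.5,-72],"turn": 24},
  {"delta_pos": [24.5,-71.5,-72],"turn": 24},
  {"delta_pos": [24.5,-71.5,-36],"turn": 24},
  {"delta_pos": [24.5,-71.5,0],"turn": 24},
  {"delta_pos": [24.5,-71.5,20],"turn": 24},
  {"delta_pos": [24.5,-71.5,22.5],"turn": 24},
  {"delta_pos": [24.5,-71.5,22.5],"turn": 24},
])

```text
time_s: 18.1
tool_pos: [0.5348, 0.2051, 0.1058]
tool_rot: [-3.053, -0.742, 0.001]
contact_force: [0.1, -0.3, 0.7]
finger_gap: -0.0
grip_force: 0.0
```

Call:
servo_tool([
  {"delta_pos": [0,10,0],"turn": 0},
  {"delta_pos": [0,20,0],"turn": 0},
  {"delta_pos": [0,24,0],"turn": 0},
  {"delta_pos": [0,30,0],"turn": -3},
  {"delta_pos": [0,37,0],"turn": -6},
  {"delta_pos": [0,37,0],"turn": -6},
])

```text
time_s: 18.7
tool_pos: [0.552, 0.1717, 0.1062]
tool_rot: [3.01, 0.9, 0.001]
contact_force: [-0.8, 0.4, 0.2]
finger_gap: 0.006
grip_force: 0.0
```

```bash
python3 gau.py
python3 - <<'E'
from plan import *
g=q[5]-np.radians(6)
rows([([*gp(g-np.radians(3)*k,.012)[0],.106],gp(g-np.radians(3)*k,.012)[1]) for k in range(1,11)])
E
```

```text
[0.55204372 0.17170099 0.10620768] [-0.76041158  0.40146421  0.15138754] t 18.7
contact gauge deg 28.63595903429532 r 0.12496471263995272
scene collar None 0.0 arm near hinge (np.float64(27.23791764424675), np.float64(-9.1)) 0.9871890146738103
top collar None 0.0 arm near hinge None 0.0
tcp [0.5516 0.1723 0.106 ] yawY -56.8 q6 1.18 t 18.8
([-0.9, 6.1, 0.0], np.float64(-3.2))
([-1.0, 12.7, 0.0], np.float64(-6.2))
([-0.8, 19.3, 0.0], np.float64(-9.2))
([-0.2, 25.8, 0.0], np.float64(-12.2))
([0.8, 32.3, 0.0], np.float64(-15.2))
([2.0, 38.8, 0.0], np.float64(-18.2))
([3.7, 45.2, 0.0], np.float64(-21.2))
([5.6, 51.5, 0.0], np.float64(-24.2))
([7.9, 57.6, 0.0], np.float64(-27.2))
([10.5, 63.7, 0.0], np.float64(-30.2))
```

The arm is moving and now stands at about 27°. I continue for 24° more.

Call:
servo_tool([
  {"delta_pos": [-1,6,0],"turn": -3},
  {"delta_pos": [-1,12.7,0],"turn": -6},
  {"delta_pos": [-1,19.3,0],"turn": -9},
  {"delta_pos": [0,26,0],"turn": -12},
  {"delta_pos": [1,32.3,0],"turn": -15},
  {"delta_pos": [2,38.8,0],"turn": -18},
  {"delta_pos": [3.7,45,0],"turn": -21},
  {"delta_pos": [5.2,50,0],"turn": -23.5},
  {"delta_pos": [5.2,50,0],"turn": -23.5},
])

```text
time_s: 19.7
tool_pos: [0.5835, 0.1335, 0.1058]
tool_rot: [2.764, 1.493, 0.001]
contact_force: [-0.1, -0.5, 0.7]
finger_gap: 0.006
grip_force: 0.0
```

```bash
python3 gau.py; python3 fine2.py
python3 - <<'E'
from plan import *
from rig import camera
pickle.dump(camera('scene'),open('s9.pkl','wb'));pickle.dump(camera('wrist'),open('w9.pkl','wb'))
E
```

```text
[0.58349215 0.13350625 0.10579022] [-0.13650982 -0.48283297  0.74880786] t 19.7
contact gauge deg 5.838310036745099 r 0.12523719393759297
scene collar None 0.005003820661810318 arm near hinge (np.float64(3.9179176442467565), np.float64(-9.7)) 0.9914348492599208
top collar None 0.1338294492497086 arm near hinge None 0.0
scene spoke (np.float64(-27.91), np.float64(6.2)) cone (np.float64(-27.74), np.float64(4.0)) bar (np.float64(-27.27), np.float64(10.4)) posttop (np.float64(-27.81), np.float64(4.1)) nose (np.float64(-27.71), np.float64(1.8))
top spoke (np.float64(-27.75), np.float64(5.8)) cone (np.float64(-27.77), np.float64(3.5)) bar (np.float64(-30.61), np.float64(4.4)) posttop (np.float64(-28.03), np.float64(4.0)) nose (np.float64(-27.95), np.float64(1.9))
```

Call:
servo_tool([
  {"delta_pos": [0,3,0],"turn": -1},
  {"delta_pos": [0,6,0],"turn": -2.5},
  {"delta_pos": [0,7.5,0],"turn": -3.5},
  {"delta_pos": [0,7.5,0],"turn": -3.5},
])

```text
time_s: 20.4
tool_pos: [0.5898, 0.1294, 0.1057]
tool_rot: [2.716, 1.579, 0.0]
contact_force: [-0.2, 0.3, 0.1]
finger_gap: 0.005
grip_force: 0.0
```

Call:
servo_tool([
  {"delta_pos": [0,-15,0],"turn": 0},
  {"delta_pos": [0,-30,0],"turn": 0},
  {"delta_pos": [0,-60,0],"turn": 0},
  {"delta_pos": [0,-95,0],"turn": 0},
  {"delta_pos": [0,-95,-40],"turn": 0},
  {"delta_pos": [0,-95,-90],"turn": 0},
  {"delta_pos": [0,-95,-140],"turn": 0},
  {"delta_pos": [40,-95,-180],"turn": 0},
  {"delta_pos": [80,-95,-200],"turn": 0},
  {"delta_pos": [80,-95,-200],"turn": 0},
])

```text
time_s: 21.4
tool_pos: [0.5476, 0.2499, 0.3088]
tool_rot: [2.714, 1.581, 0.01]
contact_force: [-0.9, -0.1, -1.4]
finger_gap: 0.005
grip_force: 0.0
```

```bash
python3 gau.py
python3 - <<'E'
from plan import *
from rig import camera
out=[]
for n in ('scene','top'):
    p=camera(n); c=proj(p,[*C,.14]).astype(int); f=p['frame'][c[1]-32:c[1]+32,c[0]-32:c[0]+32]
    out.append(cv2.resize(f,(400,400),interpolation=cv2.INTER_CUBIC))
    S=lambda X:((proj(p,X)-c+32)*6.25).round()
    for g in (-2,0,2):
        phi=q[4]+np.pi-np.radians(g); N=H+.235*e(phi)
        print(n,g,'collar',S([*N,.168]),'needle',S([*N,.125]),'arm@.19',S([*(H+.19*e(phi)),.164]))
    print('rim centre',S([*C,.112]),'bowl inside bottom',S([*C,.078]))
cv2.imwrite('pics/g1.png',np.hstack(out))
E
```

```text
[0.54763616 0.24994391 0.30877717] [-0.91511806 -0.06193399 -1.38730846] t 21.4
contact gauge deg 65.94064134202168 r 0.11590704831452472
scene collar (np.float64(1.4979176442467406), np.float64(-4.1)) 0.9483384889084515 arm near hinge (np.float64(0.6179176442467451), np.float64(-9.8)) 0.9927306173757572
top collar (np.float64(2.2079176442467485), np.float64(-4.6)) 0.9497203604518496 arm near hinge (np.float64(3.337917644246744), np.float64(-9.0)) 0.7883094085062077
scene -2 collar [174. 177.] needle [191. 229.] arm@.19 [234. 267.]
scene 0 collar [193. 166.] needle [209. 219.] arm@.19 [249. 258.]
scene 2 collar [212. 157.] needle [227. 209.] arm@.19 [265. 250.]
rim centre [213. 234.] bowl inside bottom [225. 272.]
top -2 collar [217. 170.] needle [211. 196.] arm@.19 [134. 131.]
top 0 collar [209. 185.] needle [203. 210.] arm@.19 [128. 142.]
top 2 collar [200. 199.] needle [195. 224.] arm@.19 [121. 153.]
rim centre [201. 218.] bowl inside bottom [197. 236.]
```

View pics/g1.png

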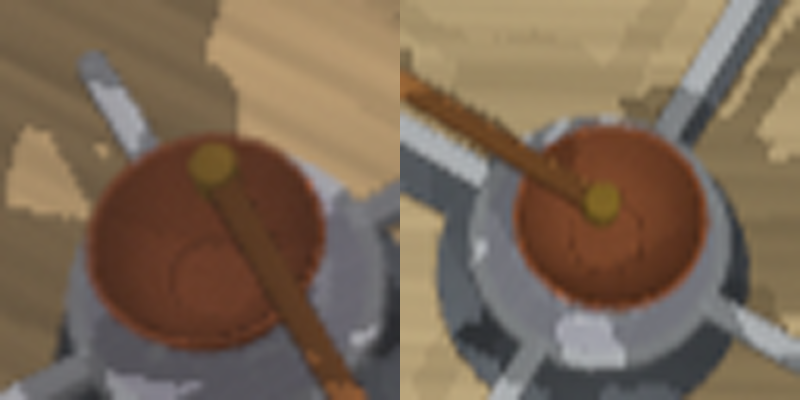

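The collar is at (212,165) in scene and (201,203) in top. The rim centres are at about (206,241) and (211,216). I triangulate both to get the residual offset.

```bash
cat > tri.py <<'E'
from plan import *
from rig import camera
from scipy.optimize import least_squares
P=[camera('scene'),camera('top')]
rim=[];col=[];rimx=[]
for p in P:
    hsv=cv2.cvtColor(p['frame'],cv2.COLOR_BGR2HSV).astype(int); h,s,v=[hsv[...,i] for i in range(3)]
    ro=proj(p,[*C,.14]).astype(int); box=np.zeros(h.shape,bool); box[ro[1]-32:ro[1]+32,ro[0]-32:ro[0]+32]=1
    m=(s>140)&(h>15)&(h<32)&(v>60)&box; ys,xs=np.nonzero(m); k=np.hypot(xs-np.median(xs),ys-np.median(ys))<6; col.append([xs[k].mean(),ys[k].mean(),k.sum()])
    m=((s>95)&((h<14)|(h>172))&box).astype(np.uint8); rim.append(m)
print('collar px',np.round(col,1))
# collar xy at z=.168
r=least_squares(lambda x:np.concatenate([proj(p,[x[0],x[1],.168])-c[:2] for p,c in zip(P,col)]),C); N=r.x; print('collar',N,'res',r.fun.round(2))
# rim: match model disc (rim radius .05 at z .112) outline by max IoU-like edge score
def score(x):
    t=0
    for p,m in zip(P,rim):
        M=cv2.GaussianBlur(m.astype(np.float32),(0,0),.7)
        for a in np.radians(np.arange(0,360,5)):
            i=[proj(p,[*(x+rr*e(a)),.112]) for rr in (.046,.056)]
            val=[cv2.getRectSubPix(M,(1,1),tuple(map(float,u)))[0,0] for u in i]; t+=val[0]-val[1]
    return t
g=[(score(C+np.array([dx,dy])/1000),dx,dy) for dx in range(-7,8) for dy in range(-7,8)]
g.sort(reverse=True); w=np.array(g[:12]); B=C+np.average(w[:,1:],axis=0)/1000
print('bowl',B,g[:3],'C',C)
D=N-B; u=e(q[4]+np.pi/2) # +gauge (cw) moves arm tip: 
phi=q[4]+np.pi; print('offset mm: along ccw(-gauge) dir',D@e(phi+np.pi/2)*1000,'along arm',D@e(phi)*1000,' vs C:',(N-C)@e(phi+np.pi/2)*1000,(N-C)@e(phi)*1000)
E
python3 tri.py
```

```text
collar px [[267.5 217.4  47. ]
 [347.7 162.1  35. ]]
collar [0.5479865  0.02745385] res [ 0.33 -0.62  0.04 -0.85]
bowl [0.55605255 0.01910111] [(np.float32(119.26447), 2, -3), (np.float32(118.93094), 3, -3), (np.float32(118.347275), 2, -4)] C [0.55355255 0.02260111]
offset mm: along ccw(-gauge) dir -11.010385921234011 along arm -3.687923677416094  vs C: -7.177348739121585 -1.7365585243646862
```

```bash
cat > cfit.py <<'E'
from fine2 import *
for n in ('scene','top'):
    p=camera(n); f=p['frame'].astype(float); lo=f.min(2); sat=f.max(2)-lo
    sp=np.clip((lo-60)/50,0,1)*np.clip((50-sat)/20,0,1); L=[]
    for k in range(4):
        A0=np.radians(np.arange(-15,15,.1)-27.85+90*k); L.append(prof(p,A0,np.arange(.10,.136,.004),.069,sp)); c=cen(A0,L[-1]); print(n,k,c[0]-90*k,c[1],L[-1].max().round(2))
E
python3 cfit.py
```

```text
scene 0 -26.97 9.2 1.0
scene 1 -29.259999999999998 7.7 1.0
scene 2 -29.580000000000013 9.7 0.63
scene 3 -27.150000000000006 7.7 1.0
top 0 -28.32 8.7 1.0
top 1 -27.89 10.1 1.0
top 2 -28.370000000000005 7.8 1.0
top 3 -27.650000000000006 8.6 1.0
```

The needle is about 8.5 mm short, combining the axis fits, which is 4.5 mm more at the push point. I go back to the arm for a small push.

Run:
```python
from plan import *
y=np.radians(-28)
rows([([.5640,.1430,.25],y),([.5640,.1430,.106],y),([.5898,.1294,.106],y),([.5938,.1273,.106],y)])
```

```text
tcp [0.5462 0.2454 0.3054] yawY -29.7 q6 0.83 t 21.8
([-80.1, 66.3, 55.4], np.float64(-1.7))
([-80.0, 66.4, 199.4], np.float64(-1.7))
([-79.0, 95.6, 199.4], np.float64(-1.7))
([-78.8, 100.1, 199.4], np.float64(-1.7))
```

Call:
servo_tool([
  {"delta_pos": [-40,30,25],"turn": 0},
  {"delta_pos": [-80,60,55],"turn": -1},
  {"delta_pos": [-80,66,55],"turn": -1.7},
  {"delta_pos": [-80,66,95],"turn": -1.7},
  {"delta_pos": [-80,66,140],"turn": -1.7},
  {"delta_pos": [-80,66,180],"turn": -1.7},
  {"delta_pos": [-80,66,199],"turn": -1.7},
  {"delta_pos": [-80,66,199],"turn": -1.7},
  {"delta_pos": [-79.5,80,199],"turn": -1.7},
  {"delta_pos": [-79,91,199],"turn": -1.7},
  {"delta_pos": [-79,96,199],"turn": -1.7},
  {"delta_pos": [-79,96,199],"turn": -1.7},
])

```text
time_s: 23.0
tool_pos: [0.592, 0.1293, 0.1075]
tool_rot: [2.693, 1.616, 0.002]
contact_force: [-0.9, 0.5, -0.4]
finger_gap: 0.007
grip_force: 0.0
```

Run:
```python
from plan import *
rows([([.5938,.1273,.106],np.radians(-28))])
```

```text
tcp [0.592  0.1293 0.1075] yawY -28.1 q6 0.6 t 23.0
([-0.9, 2.5, 1.5], np.float64(-0.1))
```

Call:
servo_tool([
  {"delta_pos": [0,1.5,0],"turn": 0},
  {"delta_pos": [0,3,0],"turn": 0},
  {"delta_pos": [0,3,0],"turn": 0},
  {"delta_pos": [0,3,0],"turn": 0},
])

```text
time_s: 23.4
tool_pos: [0.5934, 0.1286, 0.1068]
tool_rot: [-2.693, -1.618, -0.0]
contact_force: [-0.6, -0.4, -0.5]
finger_gap: 0.0
grip_force: 0.0
```

Call:
servo_tool([
  {"delta_pos": [0,-15,0],"turn": 0},
  {"delta_pos": [0,-30,0],"turn": 0},
  {"delta_pos": [0,-60,0],"turn": 0},
  {"delta_pos": [0,-95,0],"turn": 0},
  {"delta_pos": [0,-95,-40],"turn": 0},
  {"delta_pos": [0,-95,-90],"turn": 0},
  {"delta_pos": [0,-95,-140],"turn": 0},
  {"delta_pos": [40,-95,-180],"turn": 0},
  {"delta_pos": [80,-95,-200],"turn": 0},
  {"delta_pos": [80,-95,-200],"turn": 0},
])

```text
time_s: 24.4
tool_pos: [0.5481, 0.2476, 0.3098]
tool_rot: [2.69, 1.621, 0.009]
contact_force: [-1.5, -1.4, -0.5]
finger_gap: 0.003
grip_force: 0.0
```

```bash
python3 tri.py; python3 gau.py|grep collar; python3 fine2.py
```

```text
collar px [[265.2 218.5  49. ]
 [348.8 160.1  36. ]]
collar [0.55383868 0.02448689] res [ 0.22 -0.47  0.   -0.63]
bowl [0.55605255 0.01910111] [(np.float32(120.22687), 2, -3), (np.float32(120.198364), 3, -3), (np.float32(119.643105), 2, -4)] C [0.55355255 0.02260111]
offset mm: along ccw(-gauge) dir -4.44942174380634 along arm -3.7563885400391706  vs C: -0.6163845616939109 -1.8050233869877632
scene collar (np.float64(-0.03208235575326057), np.float64(-4.1)) 0.9522225708484212 arm near hinge (np.float64(-0.9520823557532481), np.float64(-9.8)) 0.9930130143249761
top collar (np.float64(0.5779176442467531), np.float64(-4.7)) 0.9452032835115423 arm near hinge (np.float64(1.4479176442467576), np.float64(-9.5)) 0.7261421679019403
scene spoke (np.float64(-27.85), np.float64(6.6)) cone (np.float64(-27.76), np.float64(3.9)) bar (np.float64(-27.39), np.float64(9.9)) posttop (np.float64(-27.85), np.float64(4.1)) nose (np.float64(-27.74), np.float64(1.8))
top spoke (np.float64(-27.75), np.float64(6.2)) cone (np.float64(-27.8), np.float64(3.6)) bar (np.float64(-30.66), np.float64(4.3)) posttop (np.float64(-28.03), np.float64(4.0)) nose (np.float64(-27.95), np.float64(2.0))
```

The spoke is unchanged. The estimates of the needle's remaining error differ (-0.6 mm from the axis fit, -4.4 mm from the bowl rim). A look from straight above with the wrist camera settles it.

Run:
```python
from plan import *
p,M,o=state()
rows([([*(C-M[:2,0]*.083),.31],np.radians(-30))])
```

```text
tcp [0.5463 0.243  0.306 ] yawY -28.0 q6 0.8 t 24.7
([-274.2, 110.0, -3.8], np.float64(2.0))
```

Call:
servo_tool([
  {"delta_pos": [-40,16,-2],"turn": 0},
  {"delta_pos": [-80,32,-4],"turn": 0},
  {"delta_pos": [-120,48,-4],"turn": 0},
  {"delta_pos": [-160,64,-4],"turn": 0},
  {"delta_pos": [-200,80,-4],"turn": 0},
  {"delta_pos": [-240,96,-4],"turn": 0},
  {"delta_pos": [-274,110,-4],"turn": 0},
  {"delta_pos": [-274,110,-4],"turn": 0},
  {"delta_pos": [-274,110,-4],"turn": 0},
  {"delta_pos": [-274,110,-4],"turn": 0},
])

```text
time_s: 25.7
tool_pos: [0.5154, -0.0494, 0.3105]
tool_rot: [-2.693, -1.618, 0.0]
contact_force: [-0.5, 0.2, -0.9]
finger_gap: 0.004
grip_force: 0.0
```

```bash
cat > top2.py <<'E'
from plan import *
from rig import camera
p=camera('wrist'); cv2.imwrite('pics/w10.png',p['frame'])
print('cam',np.array(p['xyz']).round(4),'C px',proj(p,[*C,.112]).round(1),proj(p,[*C,.168]).round(1))
hsv=cv2.cvtColor(p['frame'],cv2.COLOR_BGR2HSV).astype(int); h,s,v=[hsv[...,i] for i in range(3)]
m=(s>140)&(h>15)&(h<32)&(v>60); m=m.astype(np.uint8); n,l,st,ce=cv2.connectedComponentsWithStats(m)
u=proj(p,[*C,.168]); k=min((i for i in range(1,n) if st[i,4]>60),key=lambda i:np.hypot(*(ce[i]-u)))
N=atz(p,ce[k],.168)[:2]; print('collar px',ce[k],st[k],N)
m=((s>95)&((h<14)|(h>172))).astype(np.float32); M=cv2.GaussianBlur(m,(0,0),1)
# radial edge points for rim, robust circle fit on plane z=.112
pts=[]; phi=q[4]+np.pi
for a in np.radians(np.arange(0,360,3)):
    if abs((a-q[4]+np.pi)%(2*np.pi)-np.pi)<.45: continue  # under arm
    rr=np.arange(.040,.060,.0003); val=np.array([cv2.getRectSubPix(M,(1,1),tuple(map(float,proj(p,[*(C+r*e(a)),.112]))))[0,0] for r in rr])
    j=np.nonzero(val<.5)[0]
    if len(j) and j[0]>0: pts.append(C+rr[j[0]]*e(a))
pts=np.array(pts)
from scipy.optimize import least_squares
r=least_squares(lambda x:np.hypot(*(pts-x[:2]).T)-x[2],[*C,.05],loss='soft_l1',f_scale=.0005); print('rim',r.x,len(pts),np.abs(r.fun).mean())
for nm,B in (('rim',r.x[:2]),('C',C)):
    D=(N-B)*1000; print(nm,'ccw',D@e(phi+np.pi/2),'along',D@e(phi))
E
python3 top2.py
```

```text
cam [0.5545 0.0233 0.5181] C px [320.4 108.7] [320.4 108.9]
collar px [320.75784753 110.14349776] [313 102  17  17 223] [0.55328787 0.02124026]
rim [0.55584839 0.0166893  0.04913998] 103 0.00018401623194828646
rim ccw -4.371712288186887 along -2.8557939049478542
C ccw 0.39319027563248016 along 1.3294322623439505
```

```bash
cat > sp4.py <<'E'
from fine2 import *
p=camera('wrist'); f=p['frame'].astype(float); lo=f.min(2); sat=f.max(2)-lo
sp=cv2.GaussianBlur(np.clip((lo-110)/30,0,1)*np.clip((45-sat)/15,0,1),(0,0),1)
res=[]
for k in range(4):
    A0=np.radians(np.arange(-10,10,.1)-27.85+90*k)
    for r0 in (.08,.10,.12):
        rs=np.arange(r0,r0+.018,.003); u=proj(p,[*(C+r0*e(A0[100])),.07]); v=prof(p,A0,rs,.0695,sp)
        print(k,r0,u.round(),cen(A0,v)[0]-90*k if v.max()>.3 else None,cen(A0,v)[1] if v.max()>.3 else None,'exp w',round(np.degrees(.014/(r0+.008)),1))
E
python3 sp4.py
```

```text
0 0.08 [379. 109.] -29.19 8.0 exp w 9.1
0 0.1 [393. 109.] -29.0 6.6 exp w 7.4
0 0.12 [408. 109.] -28.87 5.7 exp w 6.3
1 0.08 [320.  45.] -33.49 2.3 exp w 9.1
1 0.1 [320.  27.] -32.59 2.0 exp w 7.4
1 0.12 [320.  10.] -31.950000000000003 1.6 exp w 6.3
2 0.08 [262. 109.] -27.460000000000008 8.5 exp w 9.1
2 0.1 [248. 109.] -27.569999999999993 6.9 exp w 7.4
2 0.12 [233. 109.] -27.610000000000014 5.7 exp w 6.3
3 0.08 [321. 166.] -26.610000000000014 8.6 exp w 9.1
3 0.1 [321. 180.] -26.830000000000013 7.1 exp w 7.4
3 0.12 [321. 193.] -27.00999999999999 6.1 exp w 6.3
```

Run:
```python
import pickle; from h import *
T=pickle.load(open('top.pkl','rb'));S=pickle.load(open('scene.pkl','rb'));q=np.load('q.npy');C=q[:2]
e=lambda t:np.array([np.cos(t),np.sin(t)])
from scipy.optimize import least_squares
# bowl rim before any motion, both views, region clear of arm
for nm,p in (('top',T),('scene',S)):
    hsv=cv2.cvtColor(p['frame'],cv2.COLOR_BGR2HSV).astype(int); h,s,v=[hsv[...,i] for i in range(3)]
    M=cv2.GaussianBlur(((s>95)&((h<14)|(h>172))).astype(np.float32),(0,0),.7); pts=[]
    for a in np.radians(np.arange(0,360,4)):
        rr=np.arange(.038,.062,.0004); val=np.array([cv2.getRectSubPix(M,(1,1),tuple(map(float,proj(p,[*(C+r*e(a)),.112]))))[0,0] for r in rr]); j=np.nonzero(val<.5)[0]
        if len(j) and j[0]>0: pts.append(C+rr[j[0]]*e(a))
    pts=np.array(pts); r=least_squares(lambda x:np.hypot(*(pts-x[:2]).T)-x[2],[*C,.05],loss='soft_l1',f_scale=.001); print(nm,r.x.round(4),len(pts),np.abs(r.fun).mean())
```

```text
top [0.5578 0.0244 0.049 ] 90 0.0005301849180900524
scene [0.5584 0.0242 0.0494] 90 0.0006378018376111952
```

From above, the four spokes put the axis about 2.4 mm beyond the collar, with zero error along the arm, which is a good consistency check. The bowl's own middle is ~4 mm beyond. One last nudge of ~3.2 mm at the needle (1.7 mm at the push point) fits both.

Run:
```python
from plan import *
y=np.radians(-28)
rows([([.5463,.243,.30],y),([.5640,.1430,.25],y),([.5640,.1430,.106],y),([.5860,.1325,.106],y),([.5949,.1278,.106],y)])
```

```text
tcp [ 0.5156 -0.049   0.3106] yawY -27.9 q6 0.27 t 25.8
([272.3, -109.6, 10.7], np.float64(0.1))
([192.3, -47.1, 60.7], np.float64(0.1))
([192.2, -47.1, 204.7], np.float64(0.1))
([193.3, -22.8, 204.7], np.float64(0.1))
([193.3, -12.7, 204.7], np.float64(0.1))
```

Call:
servo_tool([
  {"delta_pos": [40,-10,0],"turn": 0},
  {"delta_pos": [80,-20,0],"turn": 0},
  {"delta_pos": [120,-30,0],"turn": 0},
  {"delta_pos": [160,-40,0],"turn": 0},
  {"delta_pos": [192,-47,0],"turn": 0},
  {"delta_pos": [192,-47,0],"turn": 0},
  {"delta_pos": [192,-47,40],"turn": 0},
  {"delta_pos": [192,-47,85],"turn": 0},
  {"delta_pos": [192,-47,130],"turn": 0},
  {"delta_pos": [192,-47,170],"turn": 0},
  {"delta_pos": [192,-47,204],"turn": 0},
  {"delta_pos": [192,-47,204],"turn": 0},
])

```text
time_s: 27.0
tool_pos: [0.5618, 0.1415, 0.103]
tool_rot: [-2.69, -1.617, 0.011]
contact_force: [0.1, 0.4, 0.4]
finger_gap: 0.004
grip_force: 0.0
```

Run:
```python
from plan import *
from rig import camera
for i in range(3): camera('top'); rows([([.5949,.1278,.106],np.radians(-28))])
```

```text
tcp [0.5634 0.1417 0.1057] yawY -28.0 q6 0.62 t 27.05
([2.5, 34.3, -0.4], np.float64(0.0))
tcp [0.5645 0.1419 0.1075] yawY -28.0 q6 0.62 t 27.1
([1.8, 33.4, 1.5], np.float64(0.0))
tcp [0.5651 0.1419 0.1084] yawY -28.0 q6 0.62 t 27.15
([1.5, 32.9, 2.5], np.float64(0.0))
```

Call:
servo_tool([
  {"delta_pos": [0,12,0],"turn": 0},
  {"delta_pos": [0,22,0],"turn": 0},
  {"delta_pos": [0,28,0],"turn": 0},
  {"delta_pos": [0,31,0],"turn": 0},
  {"delta_pos": [0,33,0],"turn": 0},
  {"delta_pos": [0,33,0],"turn": 0},
  {"delta_pos": [0,33,0],"turn": 0},
])

```text
time_s: 27.85
tool_pos: [0.5933, 0.1263, 0.1067]
tool_rot: [-2.693, -1.618, 0.0]
contact_force: [-0.6, 0.4, -0.2]
finger_gap: 0.004
grip_force: 0.0
```

Call:
servo_tool([
  {"delta_pos": [0,-15,0],"turn": 0},
  {"delta_pos": [0,-35,0],"turn": 0},
  {"delta_pos": [0,-65,0],"turn": 0},
  {"delta_pos": [0,-95,0],"turn": 0},
  {"delta_pos": [0,-95,-45],"turn": 0},
  {"delta_pos": [0,-95,-90],"turn": 0},
  {"delta_pos": [0,-95,-140],"turn": 0},
  {"delta_pos": [0,-95,-190],"turn": 0},
  {"delta_pos": [0,-95,-205],"turn": 0},
  {"delta_pos": [0,-95,-205],"turn": 0},
])

```text
time_s: 28.85
tool_pos: [0.5093, 0.1714, 0.314]
tool_rot: [2.691, 1.618, 0.007]
contact_force: [-0.9, -1.1, -1.1]
finger_gap: 0.011
grip_force: 0.0
```

```bash
python3 tri.py; python3 gau.py|grep collar; python3 fine2.py
python3 - <<'E'
from plan import *
from rig import camera,models
p=camera('scene'); S=pickle.load(open('scene.pkl','rb'))
for t in ['cup','jar','bottle','testbowl','brush','rib']:
    print(t,[(np.round(np.array(r['position'])*[640,400],1).tolist(),round(r['score'],2)) for r in models.find_in(p,t)[:2]])
E
```

```text
collar px [[264.2 219.4  52. ]
 [349.4 159.3  34. ]]
collar [0.55668045 0.02325037] res [ 0.14 -0.68 -0.19 -0.78]
bowl [0.55605255 0.01910111] [(np.float32(120.0304), 3, -3), (np.float32(119.70502), 2, -3), (np.float32(119.62321), 3, -4)] C [0.55355255 0.02260111]
offset mm: along ccw(-gauge) dir -1.3577119074190998 along arm -3.9707910039035097  vs C: 2.475325274693329 -2.019425850852102
scene collar (np.float64(-0.7920823557532515), np.float64(-4.1)) 0.9559779184784063 arm near hinge (np.float64(-1.6020823557532538), np.float64(-9.5)) 0.9898053874242875
top collar (np.float64(-0.07208235575325261), np.float64(-4.3)) 0.9574991530858632 arm near hinge None 0.0
scene spoke (np.float64(-27.82), np.float64(6.6)) cone (np.float64(-27.76), np.float64(3.9)) bar (np.float64(-27.37), np.float64(9.9)) posttop (np.float64(-27.87), np.float64(4.0)) nose (np.float64(-27.74), np.float64(1.8))
top spoke (np.float64(-27.72), np.float64(6.1)) cone (np.float64(-27.76), np.float64(3.4)) bar (np.float64(-30.7), np.float64(4.2)) posttop (np.float64(-28.0), np.float64(4.0)) nose (np.float64(-27.96), np.float64(1.9))
cup [([277.0, 331.0], 0.86)]
jar [([212.9, 184.5], 0.62), ([275.4, 252.3], 0.43)]
bottle [([165.5, 226.4], 0.57)]
testbowl [([373.2, 296.5], 0.62)]
brush [([242.6, 155.5], 0.83)]
rib [([371.5, 241.8], 0.72), ([268.6, 249.1], 0.39)]
```

The needle moved 3.1 mm as planned, the spoke still points at the nose, the bystanders are where they were and the robot is clear. I hand in.

```bash
python3 -c "
from rig import ticket
print(ticket.close_job())"
```

```text
the job is handed in; nothing more can be done
None
```

I handed the job in: the long spoke points at the steel index post to within about 0.2°, and by the last fits the needle hangs 1–2 mm from the bowl's middle along its swing (about 4 mm off overall by one fit, as the bowl sits slightly off centre). No contact with the bowl or the things around it was seen, and the robot was clear at about 29 s.

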